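Close the workshop kit box

ROBOT

A 7-joint arm with a two-finger parallel gripper is mounted at the origin on the work surface. World frame = base frame: x ahead of the robot, y to its left, z up, the work surface at z = 0. Lengths are in m, angles in degrees, forces in N, time in s.
With the tool pointing down it reaches from about 0.425 to 0.875 m from the base axis. Payload 4.7 kg.
Tool frame: the origin (TCP) lies midway between the tips of the shut fingers; the grasp point (between the pads) lies 19 mm behind it; z points along the fingers, y is the direction in which the jaws open and shut (so a half turn about z gives the same grasp; the last joint's range is limited). The gripper opens to 87 mm and grips with 3 to 60 N. Pads are 19 mm wide; open, the fingers measure 117 mm over their backs; the gripper's body (75 mm by 190 mm) begins 51 mm behind the grasp point.
Start: joints at [-73.447, 18.392, -4.016, 83.108, 1.295, 78.541, -3.26], TCP at [0.176, 0.626, 0.2] pointing down, gripper open.
Joint ranges: [-163.93, 163.93], [-17.29, 119.83], [-79.2, 71.16], [3.27, 140.29], [-89.18, 269.18], [5.43, 117.66], [-154.24, 154.24]. Speed limits (degrees/s): [147.25, 147.25, 180, 180, 180, 180, 180].

INTERFACE

Orientations are given as a 3x3 rotation matrix whose columns are the frame's x, y, z axes.
In Python, from rig import r gives the robot as it stands.
- The arm moves only by the tool arm_command, never from a script. Its argument "targets" is a list of rows, each an object with "rotation": the turn, a rotation vector about the world's x, y, z in rad, a list of three; "delta_pos": the shift along the world's x, y, z in mm, a list of three; "hand": the opening, from 0 (shut) to 1 (fully open). In form: [{"rotation": [rx, ry, rz], "delta_pos": [dx, dy, dz], "hand": hand}, ...]. A call has 1 to 5 rows; each row is the pose to reach, as a shift and turn from the pose commanded when the call began; what a row does not reach only later rows make up. A row lasts 1/10 s, in which the tool goes at most 50 mm and 8.59 degrees, less where a joint would pass 70% of its speed; a pose out of reach is approached as far as the arm can. A call with a gripper value outside its range is refused whole. The fingers move at their own pace and stop on an object; "squeeze" is the grip in N (left out, the last holds). Time passes only in rows, so rows that repeat a pose let the fingers close. It gives the time, the measured TCP pose, the force and the opening at its end, in the units of the state.
- r.get_state(): the state, without advancing time (a new reading comes with each control period).
- r.snapshot(name): name is "side" or "top" or "wrist"; returns the picture (384x512x3 uint8, red, green, blue); there is no depth.
- r.camera_model(name): a dict with "fov_y" (degrees; the focal length in pixels is half the picture's height over the tangent of half this angle, whatever the lens; pixels are square), "cx", "cy" (the principal point, pixels), "k1" (the pictures are not rectified: a ray, as slopes to the right and down, at radius r is drawn at 1 + k1 r^2 times it, then the intrinsics apply), "eye" and "orientation" of the camera in the world. Camera axes: x right, y down, z forward; pixel columns grow to the right and rows downward; lengths in m; the calibration is good to about 2 mm. A picture is of the moment at which its call begins: read the wrist's pose just before it. camera_model takes no time and is no camera call; for the wrist camera it gives the pose at the moment of the call.
- r.hand_in(): hands the job in, once; it reports no verdict.
The state is a dict: "time": time; "qpos": joint angles; "qd": joint speeds; "joint_efforts": joint torques, N m; "ee_pos": TCP position; "tool_rot": TCP orientation; "ft_force": force on the tool from outside, world axes, zero at the start; "wrist_torque": the same for the moment, N m; "finger_gap": finger opening in m.
Only numpy, scipy, OpenCV 4.12 (cv2) and the standard library are available. Lean on these libraries where they do the work, as an engineer would, in place of code of your own. Each camera call takes 0.05 s, during which the arm holds its last target.

TASK

The blue test meter has been left sticking up out of the red kit box, so the lid will not close. Gently lay the meter flat on the bottom of the box, face up and lying lengthwise, without letting it drop or flop, and then take the grey lid from its sloped stand and lower it gently onto the box until it is fully home and level all round. Leave the other things on the bench where they are, and let go of everything at the end.

Things in the scene. Friction and masses are not known exactly. Their poses are not given: they have to be found in the camera images.
- box: Open red kit box, fixed to the bench: 220 (its x) x 150 (y) x 60 mm high outside, walls and floor 4 mm. Origin: centre of its underside; x along its length, away from the robot; z up. A dark foam block, 26 mm long, full width, 26 mm high above the bench, fills its near (-x) end. White fill line inside, 10 mm below the rim: all contents must lie below it for the lid to seat.
- box_floor (a point): Middle of the box's free floor, which is 186 mm long (box x, from the foam block to the far wall) and 142 mm wide: 13 mm from the box's centre along +x, 4 mm above the bench. Axes as the box. The meter laid flat here has its centre 17 mm higher.
- meter_mid (a point): Centre of the loose blue test meter, a block 150 (its x) x 52 (y) x 34 mm (z), about 0.3 kg; grey face with green display and black dial on +z. At the start its near end stands on the box floor about mid-box and it leans, tilted 28 degrees, on the box's far (+x) wall, sticking out beyond it; face up and towards the robot, long axis nearly along the box.
- lid_grip (a point): Centre of the orange grip on the loose grey lid (about 0.25 kg): a solid bar 16 (lid x) x 84 (y) x 36 mm high (z), mid-lid; this point is 18 mm above the lid's top face. At the start the lid lies on the stand, tilted 27 degrees, top facing up and towards the robot, x up the slope. Seated, this point is above the box's centre, 83 mm above the bench.
- lid_under (a point): Middle of the underside of the lid's plate (226 x 156 x 5 mm; 23 mm below the grip's centre, axes as the lid). From it a locating lip 202 x 132 mm reaches 10 mm down, which goes into the box's mouth with 5 mm of play each side; the plate then rests on the rim, 60 mm above the bench. Either way round fits.
- stand: Fixed sloped stand of aluminium and dark wire, 150 mm wide, slope 235 mm long at 27 degrees rising away from the robot (its x), up to 121 mm high. Origin: centre of its underside on the bench. A stop strip along the low edge stands 18 mm above the slope (3 mm above the lid's top face): lift the lid off the slope before moving it along.
- station: Bystander, fixed: green soldering-station box with white front, 140 (x) x 120 (y) x 99 mm high; origin at the centre of its underside.
- spool: Bystander, loose: steel spool, 60 mm diameter, 45 mm high; origin at the centre of its underside. Leave alone.
- driver: Bystander, loose: green-handled screwdriver 190 mm long lying on the bench; its x axis runs along it. Leave alone.
Mind the look-alikes: they are no part of the job. There is more than one size of the part that bears meter_mid; the job needs the largest.

How it is judged (in metres and radians):
On the way:
1. the meter lies flat, face up, on the floor of the box while the lid is still off (angle between meter_mid's own z axis and vertical below 0.12 rad and z of meter_mid in the frame of box between 0.015 and 0.027 m and x of meter_mid in the frame of box between -0.022 and 0.048 m and y of meter_mid in the frame of box between -0.05 and 0.05 m and linear speed of meter below 0.02 m/s and (horizontal distance between lid_grip and box above 0.12 m or z of lid_grip in the frame of box above 0.15 m)), for 0.2 s.
At the end, for the whole second after the job is handed in: Meter flat (within 7 degrees), face up, at rest on the box's free floor (centre 21 +- 6 mm up); lid at rest fully down and level (grip centre 83 +- 4 mm above the box's underside, tilt under 3 degrees), centred within 10 mm and in line within 7 degrees, either way round (angle between meter_mid's own z axis and vertical below 0.12 rad and z of meter_mid in the frame of box between 0.015 and 0.027 m and x of meter_mid in the frame of box between -0.022 and 0.048 m and y of meter_mid in the frame of box between -0.05 and 0.05 m and z of lid_grip in the frame of box between 0.079 and 0.087 m and x of lid_grip in the frame of box between -0.01 and 0.01 m and y of lid_grip in the frame of box between -0.01 and 0.01 m and angle between the x axis of lid_grip and the x axis of box, either way round below 0.12 rad and angle between lid_grip's own z axis and vertical below 0.05 rad and linear speed of each of lid, meter below 0.01 m/s); the robot touches nothing.
It fails at once if the meter is let drop or flop (turning faster than 6 rad/s, or faster than 0.7 m/s inside the box) (angular speed of meter above 6 rad/s or (linear speed of meter above 0.7 m/s and horizontal distance between meter_mid and box below 0.08 m and z of meter_mid in the frame of box below 0.07 m)).
It fails at once if the lid is dropped or slammed on the box (faster than 0.6 m/s within 40 mm of its seat) (linear speed of lid above 0.6 m/s and horizontal distance between lid_grip and box below 0.06 m and z of lid_grip in the frame of box below 0.123 m).
It fails at once if a bystander is moved by more than 30 mm (distance of any of spool, driver from where it was at the start of the episode above 0.03 m).
It also fails if it takes over 64 s, if anything falls off the work surface, if the arm or the gripper's body presses on something with over 40 N, if the wrist force passes 120 N, or if a joint passes its speed limit or range.

## Working session

There is one attempt and no reset: what is moved stays moved. The work goes in short steps, Python scripts to look and compute and a tool call to move; the robot and the scene stay as the last step left them, time stands still between calls to the robot, and variables do not carry over. Pictures are saved under pics/ and viewed, and the job is handed in when it is done.

Besides the shell and the picture viewer there is one more tool, called after "Emit:" as a command line: name --argument value ..., lists and objects as JSON in quotes. arm_command: Moves the arm, as the interface text tells. Its arguments: {"type":"object","properties":{"targets":{"type":"array"},"squeeze":{"type":"number"}},"required":["targets"]}

```bash
ls; mkdir -p pics
python3 - <<'E'
from rig import r
import cv2
for n in ("side","top","wrist"):
    m=r.camera_model(n);print(n,m)
    im=r.snapshot(n);cv2.imwrite(f"pics/{n}0.png",im[:,:,::-1])
s=r.get_state();print(s)
E
```

```text
pics
side {'fov_y': 53.512570153841324, 'cx': 253.22675716178173, 'cy': 186.88936141117279, 'k1': -0.06153093985591897, 'eye': array([0.24352682, 0.58630314, 0.85064836]), 'orientation': array([[-0.82239187, -0.44337525,  0.35649684],
       [-0.5688391 ,  0.6301583 , -0.52850978],
       [ 0.00967872, -0.63743149, -0.77044624]])}
top {'fov_y': 56.74387207056473, 'cx': 263.72409974505456, 'cy': 194.07564742399077, 'k1': -0.08156011816421566, 'eye': array([0.5037792 , 0.08785821, 0.96889763]), 'orientation': array([[-0.02309332, -0.99530546,  0.09398798],
       [-0.9997308 ,  0.02278025, -0.00440265],
       [ 0.00224091, -0.09406435, -0.9955636 ]])}
wrist {'fov_y': 67.06225165199695, 'cx': 254.68239717003806, 'cy': 191.22813777139066, 'k1': -0.06087679121877291, 'eye': array([0.10256025, 0.64538254, 0.38391288]), 'orientation': array([[ 0.27075161,  0.92519246,  0.26591819],
       [ 0.96264687, -0.25960288, -0.07692427],
       [-0.00213663,  0.27681269, -0.96092152]])}
{'time': 0.15, 'qpos': array([-73.44617418,  18.42921716,  -4.01560652,  83.15711553,
         1.29559619,  78.54223901,  -3.26086969]), 'qd': array([-0.04418519, -0.22358817,  0.05262277, -0.23656884,  0.09870542,
        0.05452516,  0.00668996]), 'joint_efforts': array([ 1.29050791e-04, -4.91796649e+01, -4.04531574e-01, -3.12877929e+01,
       -6.39914721e-02,  4.03795077e-02,  1.00850980e-04]), 'ee_pos': array([0.17632192, 0.62516513, 0.19902896]), 'tool_rot': array([[-9.62478223e-01,  2.71358765e-01, -3.00300805e-04],
       [ 2.71358914e-01,  9.62477171e-01, -1.42626727e-03],
       [-9.79974553e-05, -1.45424049e-03, -9.99998938e-01]]), 'ft_force': array([ 0.43378455, -0.77163928,  0.25415973]), 'wrist_torque': array([ 0.07417519,  0.03504313, -0.02372334]), 'finger_gap': 0.0873181470008781}
```

View pics/side0.png

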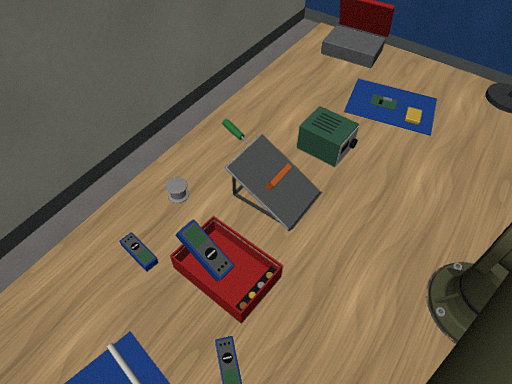

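View pics/top0.png

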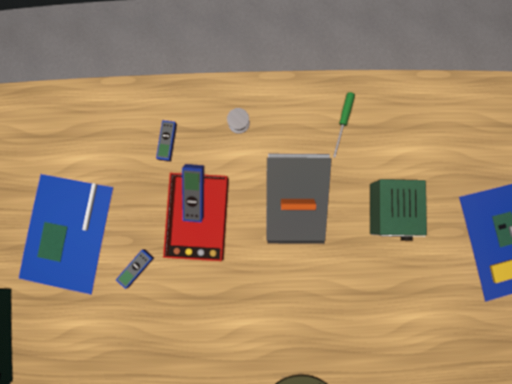

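View pics/wrist0.png

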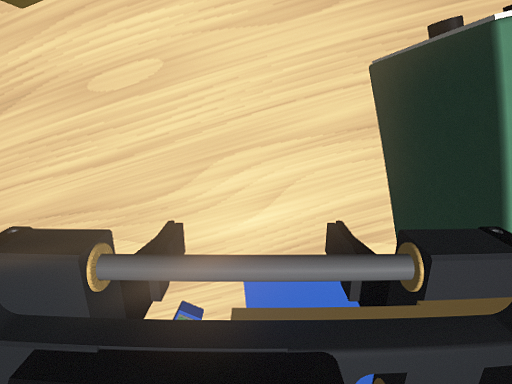

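Candidates for meter_mid, by top pixel: the large one leaning in the box (192,193), a small one on the bench at (166,140) and another small one at (135,268). In the side view these are (205,250), (138,250) and (228,360). By the description I choose the one in the box, and I'm checking it in close crops.

```bash
cat > h.py <<'E'
import numpy as np, cv2
from scipy.spatial.transform import Rotation as R
def cam(m):
    f=192/np.tan(np.radians(m['fov_y']/2)); return f
def proj(m,P):
    P=np.atleast_2d(P); c=(P-m['eye'])@np.array(m['orientation'])
    s=c[:,:2]/c[:,2:]; r2=(s**2).sum(1,keepdims=True); s=s*(1+m['k1']*r2)
    return s*cam(m)+[m['cx'],m['cy']]
def ray(m,uv):
    d=(np.array(uv,float)-[m['cx'],m['cy']])/cam(m); s=d.copy()
    for _ in range(20): s=d/(1+m['k1']*(s@s))
    v=np.array(m['orientation'])@np.array([s[0],s[1],1]); return np.array(m['eye']),v/np.linalg.norm(v)
def onz(m,uv,z):
    e,v=ray(m,uv); return e+v*(z-e[2])/v[2]
E
python3 - <<'E'
import cv2
t=cv2.imread('pics/top0.png');s=cv2.imread('pics/side0.png')
def crop(im,x,y,w,h,k,n):
    cv2.imwrite(n,cv2.resize(im[y:y+h,x:x+w],None,fx=k,fy=k,interpolation=cv2.INTER_CUBIC))
crop(t,150,150,100,120,5,'pics/c1.png')
crop(s,160,205,130,120,5,'pics/c2.png')
crop(t,250,140,100,115,5,'pics/c3.png')
crop(s,215,125,115,115,5,'pics/c4.png')
E
```

```text
(no output)
```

View pics/c1.png

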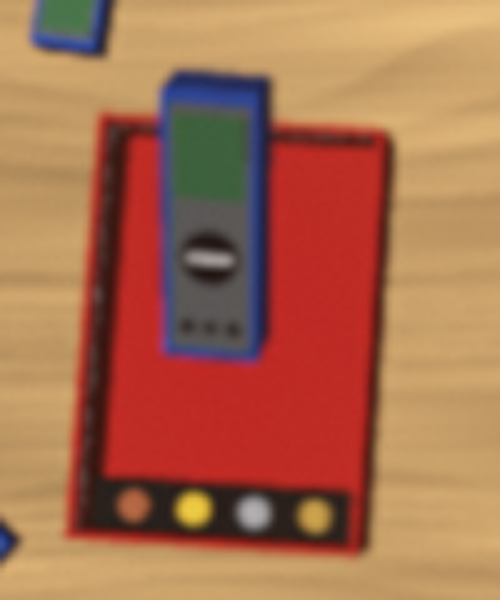

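View pics/c2.png

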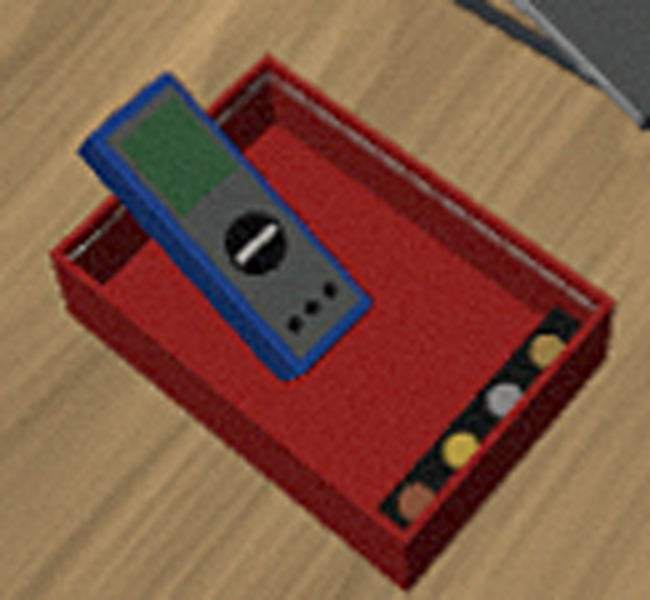

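View pics/c3.png

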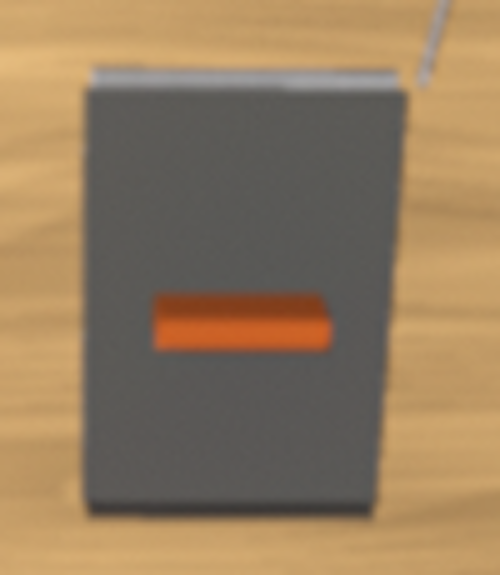

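View pics/c4.png

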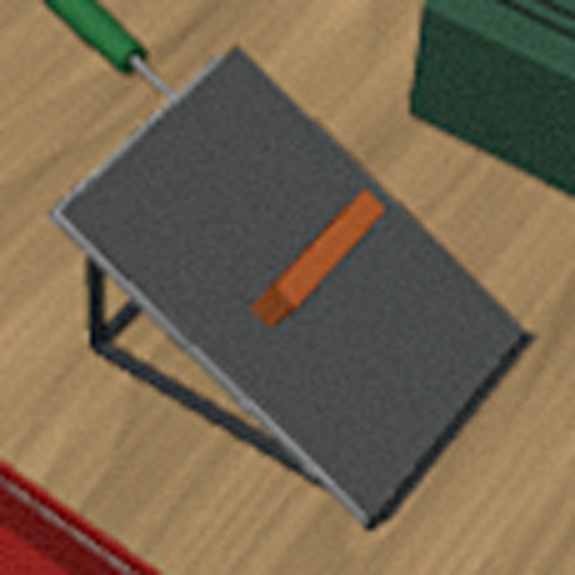

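```bash
cat > fit.py <<'E'
from rig import r
from h import *
from scipy.optimize import least_squares
T=r.camera_model('top');S=r.camera_model('side')
def px(l,x0,y0): return (np.array(l)+.5)/5-.5+[x0,y0]
t=px([(103,115),(392,132),(365,552),(68,536)],150,150)
s=px([(52,253),(268,57),(612,303),(405,535)],160,205)
C=np.array([(.11,.075,.06),(.11,-.075,.06),(-.11,-.075,.06),(-.11,.075,.06)])
def pose(p): return R.from_euler('z',p[2]).as_matrix(),np.array([p[0],p[1],0])
def res(p,wt=1,ws=1):
    M,o=pose(p);W=C@M.T+o
    return np.r_[wt*(proj(T,W)-t).ravel(),ws*(proj(S,W)-s).ravel()]
for w in ((1,1),(1,0),(0,1)):
    q=least_squares(res,[.5,.3,0],args=w);print('box',q.x.round(4),np.degrees(q.x[2]).round(2),q.fun.round(1))
    if w==(1,1): bx=q.x
# meter: params near-bottom-edge mid x,y (z=.004), yaw, pitch
def mpose(p):
    M=R.from_euler('z',p[2]).as_matrix()@R.from_euler('y',-p[3]).as_matrix()
    return M,np.array([p[0],p[1],.004])+M@np.array([.075,0,.017])
tm=px([(163,100),(165,352),(258,358)],150,150); tc=np.array([(75,26,17),(-75,26,17),(-75,-26,17)])/1e3
sm=px([(168,73),(371,302)],160,205); sc=np.array([(75,-26,17),(-75,-26,17)])/1e3
sm2=px([(80,150)],160,205); sc2=np.array([(75,26,-17)])/1e3
def mres(p):
    M,o=mpose(p)
    return np.r_[(proj(T,tc@M.T+o)-tm).ravel(),(proj(S,sc@M.T+o)-sm).ravel(),(proj(S,sc2@M.T+o)-sm2).ravel(),(p[3]-np.radians(28))*50]
q=least_squares(mres,[.5,.33,0,.49]);print('meter',q.x[:2],np.degrees(q.x[2:]),q.fun.round(1));mp=q.x
M,o=mpose(mp);print('centre',o); B,bo=pose(bx);print('in box',B.T@(o-bo))
# lid
tl=px([(88,88),(407,90)],250,140);tlc=np.array([(113,78,-18),(113,-78,-18)])/1e3
tg=px([(155,318),(330,318),(332,350),(155,350)],250,140);tgc=np.array([(8,42,18),(8,-42,18),(-8,-42,18),(-8,42,18)])/1e3
sl=px([(55,212),(236,48)],215,125)
sg=px([(362,188),(385,208),(296,308),(276,284)],215,125);sgc=np.array([(8,-42,18),(-8,-42,18),(-8,42,18),(8,42,18)])/1e3
def lpose(p): return R.from_euler('z',p[3]).as_matrix()@R.from_euler('y',-np.radians(27)).as_matrix(),p[:3]
def lres(p):
    M,o=lpose(p)
    return np.r_[(proj(T,np.r_[tlc,tgc]@M.T+o)-np.r_[tl,tg]).ravel(),(proj(S,np.r_[tlc,sgc]@M.T+o)-np.r_[sl,sg]).ravel()]
q=least_squares(lres,[.5,.05,.1,0]);lp=q.x;print('lid',lp.round(4),np.degrees(lp[3]),q.fun.round(1))
np.savez('fit.npz',bx=bx,mp=mp,lp=lp)
def draw(im,m,M,o,dims,off,col):
    h=np.array(dims)/2; V=np.array([(a,b,c) for a in(-1,1) for b in(-1,1) for c in(-1,1)])*h+off
    P=proj(m,V@M.T+o)*2
    for i in range(8):
        for j in (1,2,4):
            if not i&j: cv2.line(im,tuple(int(v) for v in P[i]),tuple(int(v) for v in P[i|j]),col,1,cv2.LINE_AA)
if __name__=='__main__':
  out=[]
  for n,m,(x,y,w,hh) in (('top',T,(150,100,200,190)),('side',S,(150,110,200,220))):
    im=cv2.resize(cv2.imread(f'pics/{n}0.png'),None,fx=2,fy=2,interpolation=cv2.INTER_CUBIC)
    draw(im,m,B,bo,(.22,.15,.06),(0,0,.03),(255,255,0))
    draw(im,m,*mpose(mp),(.15,.052,.034),0,(0,255,255))
    L=lpose(lp);draw(im,m,*L,(.016,.084,.036),0,(0,255,0));draw(im,m,*L,(.226,.156,.005),(0,0,-.0205),(255,0,255))
    cv2.imwrite(f'pics/ov_{n}.png',cv2.resize(im[2*y:2*(y+hh),2*x:2*(x+w)],None,fx=1.35,fy=1.35))
E
python3 fit.py
```

```text
box [ 0.5371  0.2606 -0.0804] -4.61 [-0.5 -0.6 -0.8 -0.8 -1.1  1.1 -0.3  0.6 -0.2 -0.9  0.1 -1.6  0.9 -1.3
  0.3  0.9]
box [ 0.5373  0.2589 -0.0796] -4.56 [ 0.2 -0.7 -0.2 -0.9 -0.4  1.   0.4  0.5  0.  -0.   0.  -0.   0.  -0.
  0.   0. ]
box [ 0.5368  0.2622 -0.0807] -4.63 [-0.  -0.  -0.  -0.  -0.   0.  -0.   0.  -0.5 -0.3 -0.2 -1.1  0.7 -0.7
  0.   1.5]
meter [0.53841067 0.2734588 ] [-6.40708898 28.24530901] [-1.  -2.4 -0.8  1.2  0.1  1.8  0.4 -1.6  1.3 -0.1 -1.1 -0.2  0.2]
centre [0.59607275 0.26698373 0.05446937]
in box [0.0582418  0.01105454 0.05446937]
lid [ 0.5611  0.0007  0.0935 -0.0277] -1.585695367301535 [-0.8 -0.1  0.2 -0.1  0.5  0.1  0.2  0.3 -0.6 -0.1  0.3 -0.2  0.8 -0.2
 -0.2 -0.4  0.2  0.2 -0.1  0.4 -0.  -0.1 -0.5  0.2]
```

View pics/ov_top.png

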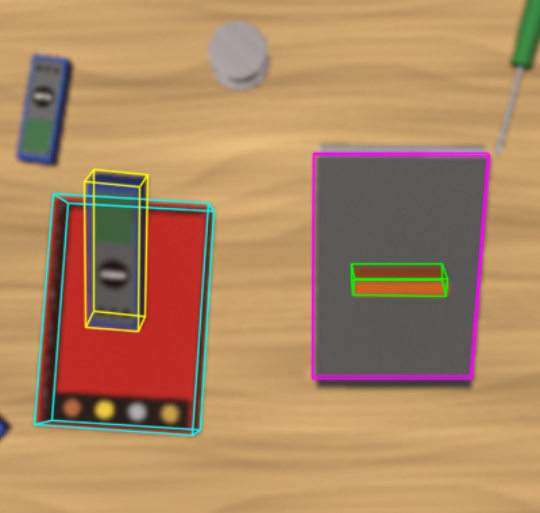

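View pics/ov_side.png

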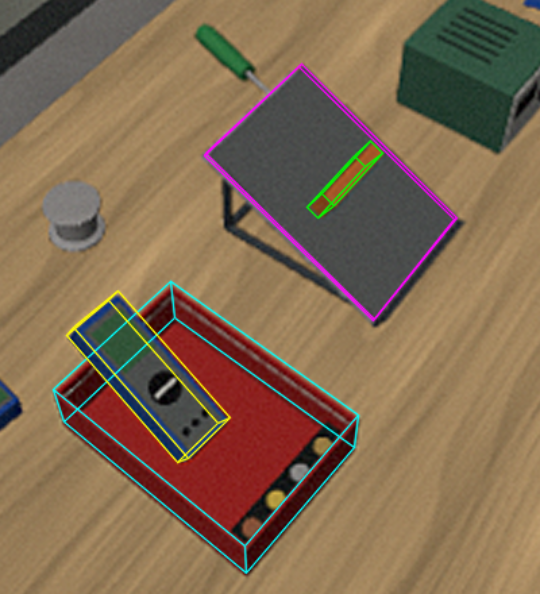

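The crops show the big meter in the box, with its face and dial visible and its size matching 150x52. The fitted outlines agree to about 1 px, and the lid tilt and box size are consistent. Next I work out the pre-grasp pose, 100 mm above the grasp along the meter's normal.

```bash
cat > plan.py <<'E'
import numpy as np
from scipy.spatial.transform import Rotation as R
from rig import r
def show(p,Rt,label='',p0=None,R0=None):
    s=r.get_state()
    p0=s['ee_pos'] if p0 is None else p0; R0=s['tool_rot'] if R0 is None else R0
    print(label,'delta mm',((p-p0)*1e3).round(1),'rotvec',R.from_matrix(Rt@np.array(R0).T).as_rotvec().round(4),'target',p.round(4))
FL=np.diag([-1.,1,-1])
E
python3 - <<'E'
from plan import *
z=np.load('fit.npz');p=z['mp']
M=R.from_euler('z',p[2]).as_matrix()@R.from_euler('y',-np.radians(28)).as_matrix()
c=np.array([p[0],p[1],.004])+M@[.075,0,.017]
Rt=M@FL
show(c+M[:,2]*.089,Rt,'pre',p0=np.array([.176,.626,.2]))
show(c+M[:,2]*-.011,Rt,'grasp',p0=np.array([.176,.626,.2]))
E
```

```text
pre delta mm [ 378.8 -354.4  -67.2] rotvec [-0.0926 -0.4803  0.1601] target [0.5548 0.2716 0.1328]
grasp delta mm [ 425.4 -359.6 -155.5] rotvec [-0.0926 -0.4803  0.1601] target [0.6014 0.2664 0.0445]
```

Emit:
arm_command --targets '[{"rotation":[0,0,0],"delta_pos":[20,-20,20],"hand":1},{"rotation":[0,0,0.03],"delta_pos":[50,-50,40],"hand":1},{"rotation":[0,0,0.06],"delta_pos":[80,-80,50],"hand":1},{"rotation":[0,0,0.1],"delta_pos":[110,-110,50],"hand":0.76},{"rotation":[0,0,0.16],"delta_pos":[140,-140,50],"hand":0.76}]'

```text
time: 0.65
ee_pos: [0.3175, 0.4844, 0.2503]
tool_rot: [[-0.994, 0.112, 0.0], [0.112, 0.994, 0.001], [-0.0, 0.001, -1.0]]
ft_force: [0.2, -0.1, 0.5]
finger_gap: 0.0777
```

Emit:
arm_command --targets '[{"rotation":[0,-0.06,0],"delta_pos":[30,-30,0],"hand":0.76},{"rotation":[0,-0.15,0],"delta_pos":[65,-60,0],"hand":0.76},{"rotation":[0,-0.25,0],"delta_pos":[100,-90,0],"hand":0.76},{"rotation":[0,-0.35,0],"delta_pos":[130,-120,0],"hand":0.76},{"rotation":[0,-0.4,0],"delta_pos":[160,-150,0],"hand":0.76}]'

```text
time: 1.15
ee_pos: [0.4758, 0.335, 0.2494]
tool_rot: [[-0.914, 0.103, 0.391], [0.112, 0.994, 0.001], [-0.389, 0.045, -0.92]]
ft_force: [0.7, 0.8, 0.3]
finger_gap: 0.0661
```

Run:
```python
from plan import *
z=np.load('fit.npz');p=z['mp']
M=R.from_euler('z',p[2]).as_matrix()@R.from_euler('y',-np.radians(28)).as_matrix()
c=np.array([p[0],p[1],.004])+M@[.075,0,.017]
show(c+M[:,2]*.089,M@FL,'pre');s=r.get_state();print(s['time'],s['ee_pos'],s['finger_gap'],s['ft_force'])
```

```text
pre delta mm [  79.   -63.4 -116.6] rotvec [-0.0538 -0.0836 -0.0109] target [0.5548 0.2716 0.1328]
1.15 [0.47576806 0.33501263 0.24939229] 0.06610941254024975 [0.65112919 0.77616316 0.2578425 ]
```

Emit:
arm_command --targets '[{"rotation":[-0.015,-0.02,0],"delta_pos":[25,-20,-10],"hand":0.76},{"rotation":[-0.03,-0.04,0],"delta_pos":[45,-40,-30],"hand":0.76},{"rotation":[-0.05,-0.08,-0.01],"delta_pos":[65,-63,-60],"hand":0.76},{"rotation":[-0.054,-0.084,-0.011],"delta_pos":[72,-63,-90],"hand":0.76},{"rotation":[-0.054,-0.084,-0.011],"delta_pos":[72,-63,-90],"hand":0.76}]'

```text
time: 1.65
ee_pos: [0.5462, 0.2694, 0.1546]
tool_rot: [[-0.881, 0.117, 0.459], [0.1, 0.993, -0.06], [-0.463, -0.007, -0.886]]
ft_force: [-1.3, 0.2, -0.5]
finger_gap: 0.066
```

```bash
cat > wv.py <<'E'
import sys
from h import *
from rig import r
from plan import FL
def fitd(): return np.load('fit.npz')
def mp_(p):
    M=R.from_euler('z',p[2]).as_matrix()@R.from_euler('y',-p[3]).as_matrix()
    return M,np.array([p[0],p[1],.004])+M@np.array([.075,0,.017])
def draw(im,m,M,o,dims,off,col,k=1.5):
    h=np.array(dims)/2; V=np.array([(a,b,c) for a in(-1,1) for b in(-1,1) for c in(-1,1)])*h+off
    P=proj(m,V@M.T+o)*k
    for i in range(8):
        for j in (1,2,4):
            if not i&j: cv2.line(im,tuple(int(v) for v in P[i]),tuple(int(v) for v in P[i|j]),col,1,cv2.LINE_AA)
def shot(n,f):
    m=r.camera_model(n);im=r.snapshot(n)[:,:,::-1].copy();cv2.imwrite(f'pics/{f}_raw.png',im)
    return m,cv2.resize(im,None,fx=1.5,fy=1.5,interpolation=cv2.INTER_CUBIC)
E
python3 - <<'E'
from wv import *
z=fitd()
m,im=shot('wrist','w1');np.savez('w1cam.npz',**{k:np.array(v) for k,v in m.items()})
B=R.from_euler('z',z['bx'][2]).as_matrix();bo=np.array([*z['bx'][:2],0])
draw(im,m,B,bo,(.22,.15,.06),(0,0,.03),(255,255,0));draw(im,m,*mp_(z['mp']),(.15,.052,.034),0,(0,255,255))
cv2.imwrite('pics/w1.png',im);s=r.get_state();print(s['ee_pos'],s['finger_gap'])
E
```

```text
[0.54720262 0.27132245 0.15768024] 0.06616956436096463
```

View pics/w1.png

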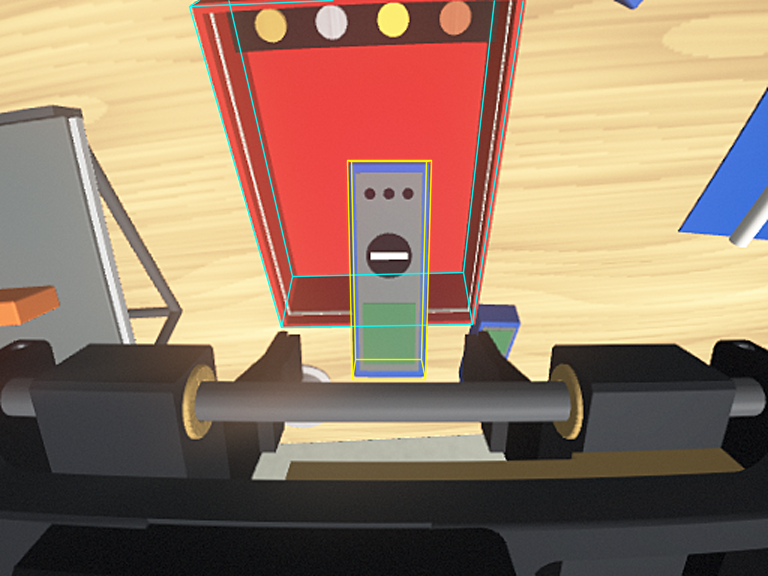

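The wrist view shows the meter (face 350–430, 160–375) and the box rim matching the fitted outlines within about 1–2 mm, so I descend.

Run:
```python
from plan import *
from wv import mp_
p=np.load('fit.npz')['mp'].copy();M,c=mp_(p);
show(c+M[:,2]*.04,M@FL,'mid');show(c+M[:,2]*-.011,M@FL,'grasp')
```

```text
mid delta mm [ 30.1  -2.2 -68. ] rotvec [ 0.0024 -0.0093  0.0035] target [0.5773 0.2691 0.0897]
grasp delta mm [  54.    -4.9 -112.9] rotvec [ 0.0024 -0.0093  0.0035] target [0.6012 0.2664 0.0448]
```

Emit:
arm_command --targets '[{"rotation":[0,-0.005,0],"delta_pos":[15,-1,-34],"hand":0.76},{"rotation":[0.002,-0.009,0.003],"delta_pos":[30,-2,-68],"hand":0.76},{"rotation":[0.002,-0.009,0.003],"delta_pos":[38,-3,-83],"hand":0.76},{"rotation":[0.002,-0.009,0.003],"delta_pos":[46,-4,-98],"hand":0.76},{"rotation":[0.002,-0.009,0.003],"delta_pos":[46,-4,-98],"hand":0.76}]'

```text
time: 2.2
ee_pos: [0.5947, 0.2689, 0.0618]
tool_rot: [[-0.874, 0.111, 0.473], [0.099, 0.994, -0.051], [-0.475, 0.002, -0.88]]
ft_force: [0.1, 0.3, 0.2]
finger_gap: 0.0663
```

Run:
```python
from plan import *
from wv import mp_
p=np.load('fit.npz')['mp'].copy();M,c=mp_(p);
show(c+M[:,2]*-.011,M@FL,'grasp');s=r.get_state();print(s['ft_force'],s['ee_pos'])
```

```text
grasp delta mm [  6.5  -2.5 -17. ] rotvec [-0.002   0.0028 -0.0001] target [0.6012 0.2664 0.0448]
[0.06175852 0.26453334 0.18688866] [0.59471065 0.26890625 0.06180339]
```

Emit:
arm_command --targets '[{"rotation":[0,0,0],"delta_pos":[3,-1,-8],"hand":0.76},{"rotation":[-0.002,0.003,0],"delta_pos":[6,-2,-16],"hand":0.76},{"rotation":[-0.002,0.003,0],"delta_pos":[6,-2,-16],"hand":0.76}]'

```text
time: 2.5
ee_pos: [0.6003, 0.2666, 0.0457]
tool_rot: [[-0.876, 0.112, 0.47], [0.099, 0.994, -0.052], [-0.473, 0.0, -0.881]]
ft_force: [-0.5, -0.6, 0.6]
finger_gap: 0.066
```

Emit:
arm_command --targets '[{"rotation":[0,0,0],"delta_pos":[0,0,0],"hand":0.65},{"rotation":[0,0,0],"delta_pos":[0,0,0],"hand":0.5},{"rotation":[0,0,0],"delta_pos":[0,0,0],"hand":0.5},{"rotation":[0,0,0],"delta_pos":[0,0,0],"hand":0.5}]' --squeeze 25

```text
time: 2.9
ee_pos: [0.6005, 0.2669, 0.0464]
tool_rot: [[-0.875, 0.111, 0.471], [0.099, 0.994, -0.051], [-0.474, 0.001, -0.881]]
ft_force: [-1.2, -0.2, 1.4]
finger_gap: 0.0514
```

Run:
```python
from wv import *
s=r.get_state();print(s['ft_force'],s['ee_pos'],s['finger_gap'])
m,im=shot('side','s2')
cv2.imwrite('pics/s2.png',im[250:520,180:560]*1)
```

```text
[-1.17365928 -0.23540974  1.42050791] [0.60051633 0.26692723 0.04635125] 0.051389973725026405
```

View pics/s2.png

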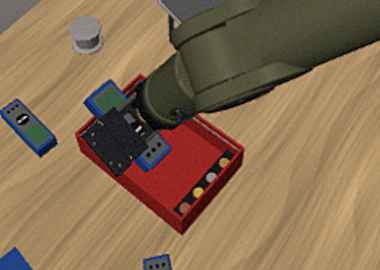

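The meter is gripped (gap 51.4 mm against its 52 mm width), so I lift it.

Emit:
arm_command --targets '[{"rotation":[0,0,0],"delta_pos":[0,0,5],"hand":0.5},{"rotation":[0,0,0],"delta_pos":[0,0,15],"hand":0.5},{"rotation":[0,0,0],"delta_pos":[0,0,35],"hand":0.5},{"rotation":[0,0,0],"delta_pos":[0,0,60],"hand":0.5},{"rotation":[0,0,0],"delta_pos":[-5,0,75],"hand":0.5}]'

```text
time: 3.45
ee_pos: [0.5964, 0.2667, 0.1234]
tool_rot: [[-0.874, 0.112, 0.472], [0.1, 0.994, -0.051], [-0.475, 0.003, -0.88]]
ft_force: [-0.4, -0.2, -2.7]
finger_gap: 0.0516
```

Run:
```python
from plan import *
from wv import mp_
z=np.load('fit.npz');b=z['bx'];B=R.from_euler('z',b[2]).as_matrix();bo=np.array([*b[:2],0])
# offset of meter centre in tool frame
s=r.get_state();print(s['ee_pos'],s['ft_force'],s['finger_gap'])
M,c=mp_(z['mp']);g=np.array([.6005,.2668,.0464]);Tg=np.array([[-0.875, 0.111, 0.471], [0.099, 0.994, -0.051], [-0.474, 0.001, -0.881]])
off=Tg.T@(c-g);Rel=Tg.T@M;print('off',off)
for h,l in((.06,'above'),(0.0005,'down')):
    Mt=B; ct=bo+B@np.array([.010,.003,.021+h]);Rt=Mt@Rel.T; show(ct-Rt@off,Rt,l)
```

```text
[0.59640386 0.26672637 0.12344329] [-0.36816011 -0.18054389 -2.68314455] 0.05162479375203798
off [ 6.71495054e-05 -3.00724450e-04 -9.20371550e-03]
above delta mm [-49.   -3.6 -51.6] rotvec [0.0466 0.4919 0.0321] target [0.5474 0.2631 0.0718]
down delta mm [ -49.    -3.6 -111.1] rotvec [0.0466 0.4919 0.0321] target [0.5474 0.2631 0.0123]
```

Emit:
arm_command --targets '[{"rotation":[0.01,0.1,0.006],"delta_pos":[-10,-1,0],"hand":0.5},{"rotation":[0.019,0.2,0.013],"delta_pos":[-20,-2,0],"hand":0.5},{"rotation":[0.028,0.3,0.02],"delta_pos":[-30,-3,0],"hand":0.5},{"rotation":[0.038,0.4,0.026],"delta_pos":[-40,-3,0],"hand":0.5},{"rotation":[0.047,0.492,0.032],"delta_pos":[-49,-4,0],"hand":0.5}]'

```text
time: 3.95
ee_pos: [0.5463, 0.2629, 0.1222]
tool_rot: [[-0.997, 0.078, -0.004], [0.078, 0.997, 0.003], [0.004, 0.002, -1.0]]
ft_force: [-0.1, -0.6, -2.7]
finger_gap: 0.0513
```

Emit:
arm_command --targets '[{"rotation":[0,0,0],"delta_pos":[0,0,-10],"hand":0.5},{"rotation":[0,0,0],"delta_pos":[0,0,-20],"hand":0.5},{"rotation":[0,0,0],"delta_pos":[0,0,-20],"hand":0.5}]'

```text
time: 4.25
ee_pos: [0.544, 0.2622, 0.0981]
tool_rot: [[-0.997, 0.078, -0.004], [0.078, 0.997, -0.002], [0.004, -0.002, -1.0]]
ft_force: [-0.6, -0.1, -3.2]
finger_gap: 0.0511
```

Run:
```python
from wv import *
s=r.get_state();print(s['ft_force'],s['ee_pos'],s['finger_gap'],s['tool_rot'][:,2])
z=fitd();b=z['bx'];B=R.from_euler('z',b[2]).as_matrix();bo=np.array([*b[:2],0])
off=np.array([0,-.0003,-.0092]);c=s['ee_pos']+s['tool_rot']@off
print('centre in box',B.T@(c-bo))
M=np.array(s['tool_rot'])@FL
from plan import show
m,im=shot('wrist','w3')
draw(im,m,B,bo,(.22,.15,.06),(0,0,.03),(255,255,0));draw(im,m,M,c,(.15,.052,.034),0,(0,255,255))
cv2.imwrite('pics/w3.png',im)
p=bo+B@np.array([.010,.003,.0215])+[0,0,-.0092]; show(p,B@FL,'down')
```

```text
[-0.63143061 -0.07111943 -3.15915723] [0.5439776  0.26224228 0.09811743] 0.051137167191114545 [-0.00421625 -0.0015246  -0.99998995]
centre in box [0.00673435 0.00185902 0.10731789]
down delta mm [  2.9   0.1 -86.9] rotvec [ 0.0007 -0.0031 -0.0025] target [0.5473 0.2628 0.0123]
```

View pics/w3.png

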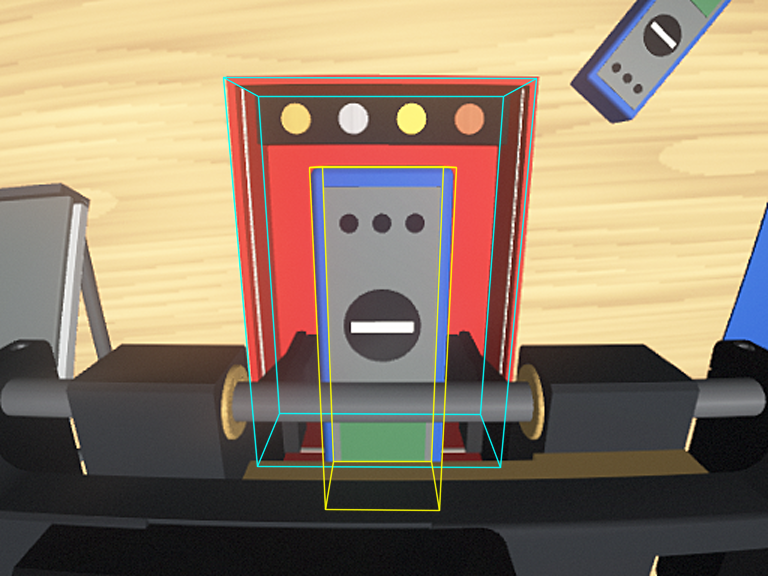

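The level meter agrees with the predicted outline (near edge at y≈167) and is centred over the box. Next is a gentle lowering.

Emit:
arm_command --targets '[{"rotation":[0,0,0],"delta_pos":[1,0,-12],"hand":0.5},{"rotation":[0,-0.003,-0.002],"delta_pos":[3,0,-27],"hand":0.5},{"rotation":[0,-0.003,-0.002],"delta_pos":[3,0,-45],"hand":0.5},{"rotation":[0,-0.003,-0.002],"delta_pos":[3,0,-60],"hand":0.5},{"rotation":[0,-0.003,-0.002],"delta_pos":[3,0,-70],"hand":0.5}]'

```text
time: 4.8
ee_pos: [0.5484, 0.2625, 0.0292]
tool_rot: [[-0.997, 0.081, 0.001], [0.081, 0.997, -0.0], [-0.001, 0.0, -1.0]]
ft_force: [-0.1, -0.5, -3.2]
finger_gap: 0.0516
```

Emit:
arm_command --targets '[{"rotation":[0,0,0],"delta_pos":[0,0,-4],"hand":0.5},{"rotation":[0,0,0],"delta_pos":[0,0,-8],"hand":0.5},{"rotation":[0,0,0],"delta_pos":[0,0,-10],"hand":0.5},{"rotation":[0,0,0],"delta_pos":[0,0,-10],"hand":0.5}]'

```text
time: 5.2
ee_pos: [0.5497, 0.2627, 0.0211]
tool_rot: [[-0.997, 0.081, 0.002], [0.081, 0.997, 0.001], [-0.002, 0.001, -1.0]]
ft_force: [-0.1, 0.4, -3.2]
finger_gap: 0.0511
```

Emit:
arm_command --targets '[{"rotation":[0,0,0],"delta_pos":[-1,0,-2.5],"hand":0.5},{"rotation":[0,0,0],"delta_pos":[-1,0,-5],"hand":0.5},{"rotation":[0,0,0],"delta_pos":[-1,0,-7],"hand":0.5},{"rotation":[0,0,0],"delta_pos":[-1,0,-7],"hand":0.5}]'

```text
time: 5.6
ee_pos: [0.5482, 0.2625, 0.0135]
tool_rot: [[-0.997, 0.081, 0.001], [0.081, 0.997, 0.001], [-0.001, 0.001, -1.0]]
ft_force: [0.3, -0.8, -2.6]
finger_gap: 0.0513
```

Emit:
arm_command --targets '[{"rotation":[0,0,0],"delta_pos":[0,0,-1],"hand":0.5},{"rotation":[0,0,0],"delta_pos":[0,0,-2],"hand":0.5},{"rotation":[0,0,0],"delta_pos":[0,0,-2],"hand":0.5}]'

```text
time: 5.9
ee_pos: [0.5485, 0.2627, 0.0125]
tool_rot: [[-0.997, 0.081, 0.002], [0.081, 0.997, 0.001], [-0.002, 0.001, -1.0]]
ft_force: [-1.7, 0.5, 1.8]
finger_gap: 0.0508
```

Contact: the vertical force went from −3.2 to +1.8 N at the expected height. Releasing, opening only partway so the fingers clear the walls.

Emit:
arm_command --targets '[{"rotation":[0,0,0],"delta_pos":[0,0,0],"hand":0.62},{"rotation":[0,0,0],"delta_pos":[0,0,0],"hand":0.7},{"rotation":[0,0,0],"delta_pos":[0,0,0],"hand":0.8},{"rotation":[0,0,0],"delta_pos":[0,0,0],"hand":0.8}]'

```text
time: 6.3
ee_pos: [0.5486, 0.2627, 0.0119]
tool_rot: [[-0.997, 0.082, 0.002], [0.082, 0.997, 0.001], [-0.002, 0.001, -1.0]]
ft_force: [0.4, 0.2, -0.2]
finger_gap: 0.0672
```

Emit:
arm_command --targets '[{"rotation":[0,0,0],"delta_pos":[0,0,15],"hand":0.8},{"rotation":[0,0,0],"delta_pos":[0,0,45],"hand":0.8},{"rotation":[0,0,0],"delta_pos":[0,0,90],"hand":0.8},{"rotation":[0,0,0],"delta_pos":[0,-20,130],"hand":0.8},{"rotation":[0,0,0],"delta_pos":[0,-60,160],"hand":0.8}]'

```text
time: 6.8
ee_pos: [0.5488, 0.2064, 0.1761]
tool_rot: [[-0.997, 0.075, 0.006], [0.075, 0.997, 0.005], [-0.005, 0.005, -1.0]]
ft_force: [1.2, -0.2, -1.2]
finger_gap: 0.0697
```

Emit:
arm_command --targets '[{"rotation":[0,0,0],"delta_pos":[-15,-40,20],"hand":0.8},{"rotation":[0,0,0],"delta_pos":[-30,-85,40],"hand":0.8},{"rotation":[0,0,0],"delta_pos":[-45,-130,40],"hand":0.8},{"rotation":[0,0,0],"delta_pos":[-60,-170,40],"hand":0.8},{"rotation":[0,0,0],"delta_pos":[-60,-190,40],"hand":0.8}]'

```text
time: 7.3
ee_pos: [0.4871, 0.0082, 0.2137]
tool_rot: [[-0.996, 0.086, 0.004], [0.086, 0.996, 0.001], [-0.004, 0.002, -1.0]]
ft_force: [0.6, -0.9, -0.2]
finger_gap: 0.0699
```

Run:
```python
from wv import *
s=r.get_state();print(s['ft_force'],s['ee_pos'],s['finger_gap'])
z=fitd();b=z['bx'];B=R.from_euler('z',b[2]).as_matrix();bo=np.array([*b[:2],0])
mc=bo+B@np.array([.010,.003,.021])
for n in('side','top','wrist'):
    m,im=shot(n,n+'4')
    draw(im,m,B,bo,(.22,.15,.06),(0,0,.03),(255,255,0));draw(im,m,B,mc,(.15,.052,.034),0,(0,255,255))
    L=R.from_euler('z',z['lp'][3]).as_matrix()@R.from_euler('y',-np.radians(27)).as_matrix()
    draw(im,m,L,z['lp'][:3],(.016,.084,.036),0,(0,255,0));draw(im,m,L,z['lp'][:3],(.226,.156,.005),(0,0,-.0205),(255,0,255))
    cv2.imwrite(f'pics/{n}4.png',im)
```

```text
[ 0.55484836 -0.92795238 -0.17499172] [0.48705456 0.00820193 0.21370948] 0.0698878092601501
```

View pics/side4.png

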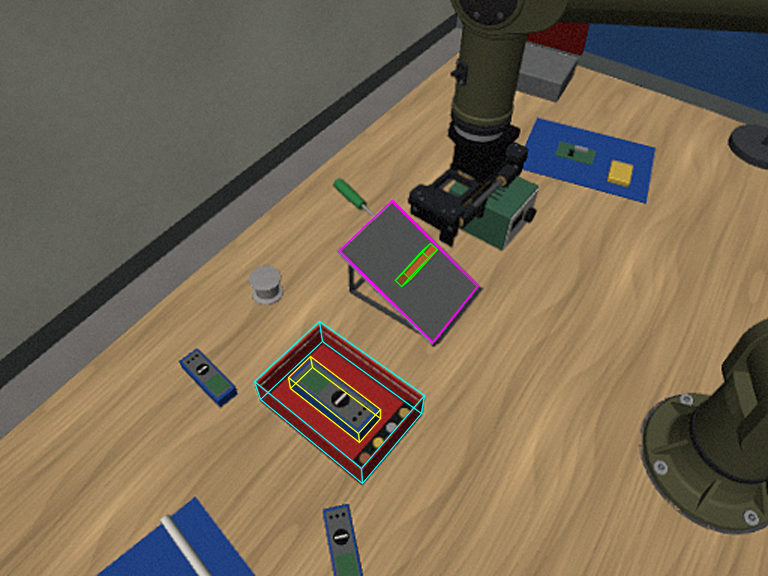

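View pics/top4.png

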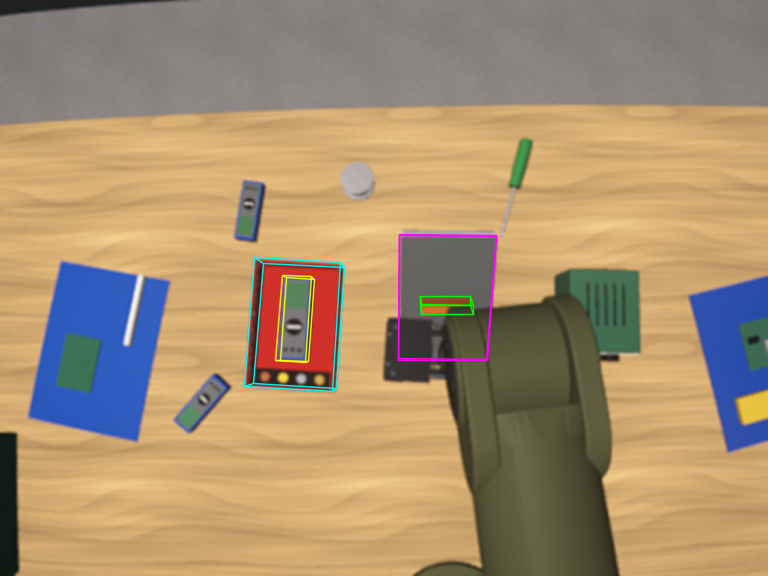

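View pics/wrist4.png

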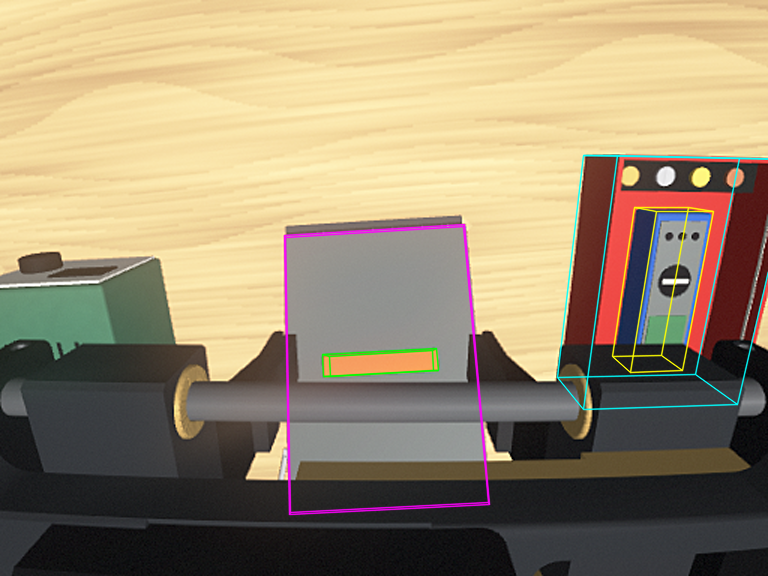

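Meter is flat on the floor with its outline matching in the side, top and wrist views, and the lid outline matches too. Now turning the tool to grip the bar across its 16 mm.

Emit:
arm_command --targets '[{"rotation":[0,0,-0.14],"delta_pos":[0,0,0],"hand":0.6},{"rotation":[0,0,-0.28],"delta_pos":[0,0,0],"hand":0.5},{"rotation":[0,0,-0.42],"delta_pos":[0,0,0],"hand":0.46},{"rotation":[0,0,-0.56],"delta_pos":[0,0,0],"hand":0.46},{"rotation":[0,0,-0.7],"delta_pos":[0,0,0],"hand":0.46}]'

```text
time: 7.95
ee_pos: [0.4887, 0.015, 0.2122]
tool_rot: [[-0.708, 0.706, 0.002], [0.706, 0.708, -0.0], [-0.002, 0.001, -1.0]]
ft_force: [-0.9, 1.3, -0.6]
finger_gap: 0.0423
```

Emit:
arm_command --targets '[{"rotation":[0,0,-0.14],"delta_pos":[0,0,0],"hand":0.46},{"rotation":[0,0,-0.28],"delta_pos":[0,0,0],"hand":0.46},{"rotation":[0,0,-0.42],"delta_pos":[0,0,0],"hand":0.46},{"rotation":[0,0,-0.56],"delta_pos":[0,0,0],"hand":0.46},{"rotation":[0,0,-0.7],"delta_pos":[0,0,0],"hand":0.46}]'

```text
time: 8.45
ee_pos: [0.4887, 0.015, 0.2122]
tool_rot: [[-0.087, 0.996, 0.001], [0.996, 0.087, -0.001], [-0.001, 0.001, -1.0]]
ft_force: [0.2, 0.0, 0.3]
finger_gap: 0.0399
```

```bash
cat > lid.py <<'E'
from plan import *
z=np.load('fit.npz');lp=z['lp'];L=R.from_euler('z',lp[3]).as_matrix()@R.from_euler('y',-np.radians(27)).as_matrix();lc=lp[:3]
Rg=np.c_[L[:,1],L[:,0],-L[:,2]]
E
python3 - <<'E'
from lid import *
s=r.get_state();print(s['ee_pos'],s['finger_gap'],s['qpos'].round(1))
for d in(.09,.06,-.013): show(lc+L[:,2]*d,Rg,d)
E
```

```text
[0.48868281 0.01498852 0.21220346] 0.039878567199944495 [-24.5  -2.3  19.1 105.    0.9  77.2  -0.6]
0.09 delta mm [ 31.6 -13.2 -38.5] rotvec [ 0.0153 -0.4702 -0.1119] target [0.5203 0.0018 0.1737]
0.06 delta mm [ 45.2 -13.6 -65.2] rotvec [ 0.0153 -0.4702 -0.1119] target [0.5339 0.0014 0.147 ]
-0.013 delta mm [  78.3  -14.5 -130.3] rotvec [ 0.0153 -0.4702 -0.1119] target [5.67e-01 5.00e-04 8.19e-02]
```

Emit:
arm_command --targets '[{"rotation":[0.003,-0.1,-0.024],"delta_pos":[6,-3,0],"hand":0.46},{"rotation":[0.006,-0.2,-0.048],"delta_pos":[12,-6,-8],"hand":0.46},{"rotation":[0.01,-0.3,-0.072],"delta_pos":[18,-9,-18],"hand":0.46},{"rotation":[0.013,-0.4,-0.096],"delta_pos":[25,-12,-28],"hand":0.46},{"rotation":[0.015,-0.47,-0.112],"delta_pos":[32,-13,-38],"hand":0.46}]'

```text
time: 8.95
ee_pos: [0.5148, 0.0048, 0.1769]
tool_rot: [[0.01, 0.907, 0.42], [1.0, -0.009, -0.005], [-0.001, 0.42, -0.907]]
ft_force: [-0.8, 1.0, 0.2]
finger_gap: 0.04
```

Run:
```python
from lid import *
from wv import *
s=r.get_state();print(s['ee_pos'],s['finger_gap'])
m,im=shot('wrist','w5')
draw(im,m,L,lc,(.016,.084,.036),0,(0,255,0));draw(im,m,L,lc,(.226,.156,.005),(0,0,-.0205),(255,0,255))
cv2.imwrite('pics/w5.png',im)
for d in(.04,.01,-.013): show(lc+L[:,2]*d,Rg,d)
```

```text
[0.51481051 0.00475824 0.17686999] 0.040004614761444554
0.04 delta mm [ 28.3  -0.7 -47.9] rotvec [ 0.0016 -0.0364 -0.0122] target [0.543  0.0012 0.1291]
0.01 delta mm [ 41.9  -1.1 -74.6] rotvec [ 0.0016 -0.0364 -0.0122] target [0.5566 0.0008 0.1024]
-0.013 delta mm [ 52.3  -1.4 -95.1] rotvec [ 0.0016 -0.0364 -0.0122] target [5.67e-01 5.00e-04 8.19e-02]
```

View pics/w5.png

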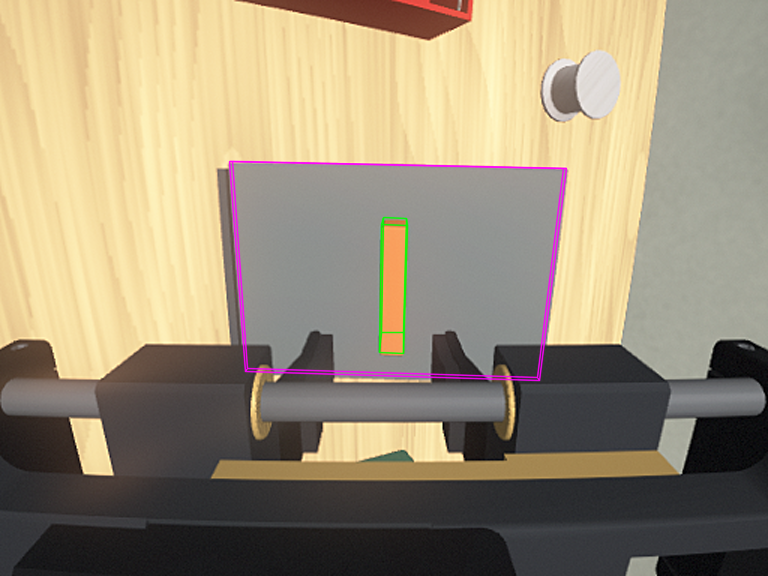

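The grip bar (380–407, 220–355) and the lid edges match the model, so I descend along the lid normal.

Emit:
arm_command --targets '[{"rotation":[0,0,0],"delta_pos":[0,0,0],"hand":0.46},{"rotation":[0,0,0],"delta_pos":[6,0,-12],"hand":0.46},{"rotation":[0,0,0],"delta_pos":[12,0,-24],"hand":0.46},{"rotation":[0,0,0],"delta_pos":[20,0,-40],"hand":0.46},{"rotation":[0,0,0],"delta_pos":[20,0,-40],"hand":0.46}]'

```text
time: 9.5
ee_pos: [0.5373, 0.003, 0.1397]
tool_rot: [[0.013, 0.907, 0.421], [1.0, -0.011, -0.006], [-0.001, 0.422, -0.907]]
ft_force: [-0.4, 1.0, 0.0]
finger_gap: 0.0399
```

Run:
```python
from lid import *
s=r.get_state();print(s['ee_pos'],s['ft_force'])
for d in(.01,-.013): show(lc+L[:,2]*d,Rg,d)
```

```text
[0.53731257 0.00302201 0.13970142] [-0.43170068  0.96892197  0.0098653 ]
0.01 delta mm [ 19.3  -2.2 -37.3] rotvec [ 0.0001 -0.0361 -0.0149] target [0.5566 0.0008 0.1024]
-0.013 delta mm [ 29.7  -2.5 -57.8] rotvec [ 0.0001 -0.0361 -0.0149] target [5.67e-01 5.00e-04 8.19e-02]
```

Emit:
arm_command --targets '[{"rotation":[0,-0.018,-0.007],"delta_pos":[6,-1,-12],"hand":0.46},{"rotation":[0,-0.036,-0.015],"delta_pos":[12,-2,-24],"hand":0.46},{"rotation":[0,-0.036,-0.015],"delta_pos":[19,-2,-37],"hand":0.46},{"rotation":[0,-0.036,-0.015],"delta_pos":[19,-2,-37],"hand":0.46}]'

```text
time: 9.9
ee_pos: [0.5562, 0.0006, 0.1032]
tool_rot: [[0.029, 0.89, 0.455], [1.0, -0.025, -0.013], [-0.0, 0.455, -0.891]]
ft_force: [0.1, 0.1, -0.6]
finger_gap: 0.0401
```

Run:
```python
from lid import *
from wv import *
s=r.get_state();print(s['ee_pos'],s['ft_force'])
for d in(-.013,): show(lc+L[:,2]*d,Rg,d)
m,im=shot('wrist','w6')
draw(im,m,L,lc,(.016,.084,.036),0,(0,255,0))
cv2.imwrite('pics/w6.png',im)
```

```text
[0.55616926 0.00060936 0.10324617] [ 0.07976487  0.11827509 -0.64323302]
-0.013 delta mm [ 10.8  -0.1 -21.3] rotvec [0.0003 0.0008 0.0008] target [5.67e-01 5.00e-04 8.19e-02]
```

View pics/w6.png

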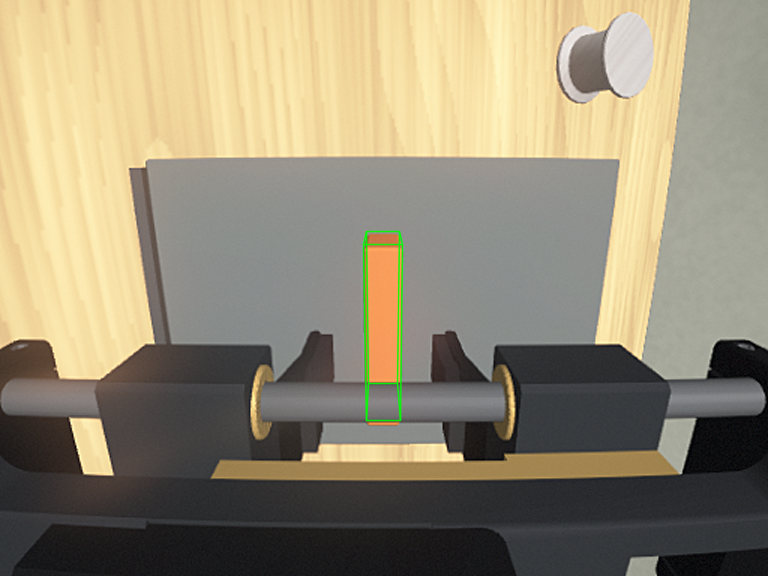

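Emit:
arm_command --targets '[{"rotation":[0,0,0],"delta_pos":[4,0,-8],"hand":0.46},{"rotation":[0,0,0],"delta_pos":[8,-1,-16],"hand":0.46},{"rotation":[0,0,0],"delta_pos":[11,-1,-21],"hand":0.46},{"rotation":[0,0,0],"delta_pos":[11,-1,-21],"hand":0.46}]'

```text
time: 10.35
ee_pos: [0.5668, -0.0018, 0.0814]
tool_rot: [[0.031, 0.89, 0.454], [1.0, -0.027, -0.014], [-0.0, 0.455, -0.891]]
ft_force: [0.1, 0.3, -0.4]
finger_gap: 0.0401
```

Emit:
arm_command --targets '[{"rotation":[0,0,0],"delta_pos":[0,0,0],"hand":0.3},{"rotation":[0,0,0],"delta_pos":[0,0,0],"hand":0.2},{"rotation":[0,0,0],"delta_pos":[0,0,0],"hand":0.1},{"rotation":[0,0,0],"delta_pos":[0,0,0],"hand":0.1},{"rotation":[0,0,0],"delta_pos":[0,0,0],"hand":0.1}]' --squeeze 40

```text
time: 10.85
ee_pos: [0.5672, -0.0017, 0.0827]
tool_rot: [[0.03, 0.889, 0.456], [1.0, -0.027, -0.014], [-0.0, 0.457, -0.89]]
ft_force: [0.3, 0.7, 1.3]
finger_gap: 0.0156
```

Gripped (gap 15.6 mm against the bar's 16 mm). Lifting vertically, which moves it off the slope and away from the stop strip.

Emit:
arm_command --targets '[{"rotation":[0,0,0],"delta_pos":[0,0,5],"hand":0.1},{"rotation":[0,0,0],"delta_pos":[0,0,15],"hand":0.1},{"rotation":[0,0,0],"delta_pos":[0,0,30],"hand":0.1},{"rotation":[0,0,0],"delta_pos":[0,0,55],"hand":0.1},{"rotation":[0,0,0],"delta_pos":[0,0,80],"hand":0.1}]'

```text
time: 11.35
ee_pos: [0.5665, -0.0016, 0.1633]
tool_rot: [[0.03, 0.89, 0.455], [1.0, -0.027, -0.014], [-0.0, 0.455, -0.89]]
ft_force: [0.3, -0.4, -2.3]
finger_gap: 0.0157
```

Emit:
arm_command --targets '[{"rotation":[0,0,0],"delta_pos":[0,0,20],"hand":0.1},{"rotation":[0,0,0],"delta_pos":[0,0,50],"hand":0.1},{"rotation":[0,0,0],"delta_pos":[0,0,70],"hand":0.1},{"rotation":[0,0,0],"delta_pos":[0,0,70],"hand":0.1}]'

```text
time: 11.75
ee_pos: [0.5693, -0.0014, 0.2374]
tool_rot: [[0.03, 0.886, 0.463], [1.0, -0.027, -0.013], [0.001, 0.463, -0.886]]
ft_force: [0.9, -0.1, -1.8]
finger_gap: 0.0158
```

Run:
```python
from lid import *
from wv import *
g=np.array([.5672,-.0017,.0825]);Tg=Rg  # tool at grasp
off=Rg.T@(lc-g);print('off',off)
b=z['bx'];B=R.from_euler('z',b[2]).as_matrix();bo=np.array([*b[:2],0])
Rb=np.c_[B[:,1],B[:,0],-B[:,2]]
s=r.get_state();print(s['ee_pos'],s['ft_force'],s['wrist_torque'],s['finger_gap'])
np.savez('lo.npz',off=off)
Mn=np.c_[s['tool_rot'][:,1],s['tool_rot'][:,0],-s['tool_rot'][:,2]];c=s['ee_pos']+s['tool_rot']@off
for n in('wrist','side'):
    m,im=shot(n,n+'7')
    draw(im,m,Mn,c,(.016,.084,.036),0,(0,255,0));draw(im,m,Mn,c,(.226,.156,.005),(0,0,-.0205),(255,0,255))
    cv2.imwrite(f'pics/{n}7.png',im)
for h in (.12,.03,0):
    show(bo+B@np.array([0,0,.083+h])-Rb@off,Rb,h)
```

```text
off [ 0.00220841 -0.00048511 -0.01259248]
[ 0.56926421 -0.00142658  0.23737894] [ 0.89486376 -0.07465396 -1.76074366] [-4.96340681e-02  7.60722411e-01  1.81990779e-04] 0.015841069869410532
0.12 delta mm [-29.2 260.  -41.8] rotvec [ 0.0263  0.4727 -0.0491] target [0.5374 0.2584 0.1904]
0.03 delta mm [ -29.2  260.  -131.8] rotvec [ 0.0263  0.4727 -0.0491] target [0.5374 0.2584 0.1004]
0 delta mm [ -29.2  260.  -161.8] rotvec [ 0.0263  0.4727 -0.0491] target [0.5374 0.2584 0.0704]
```

View pics/wrist7.png

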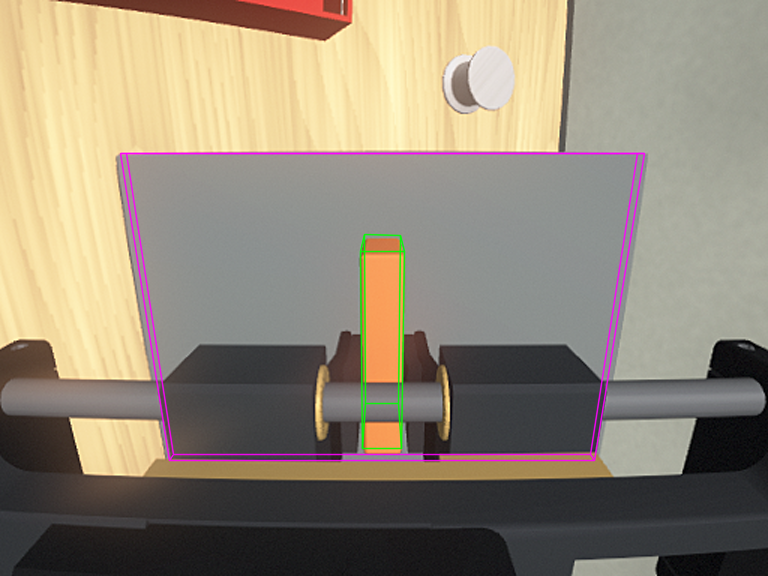

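View pics/side7.png

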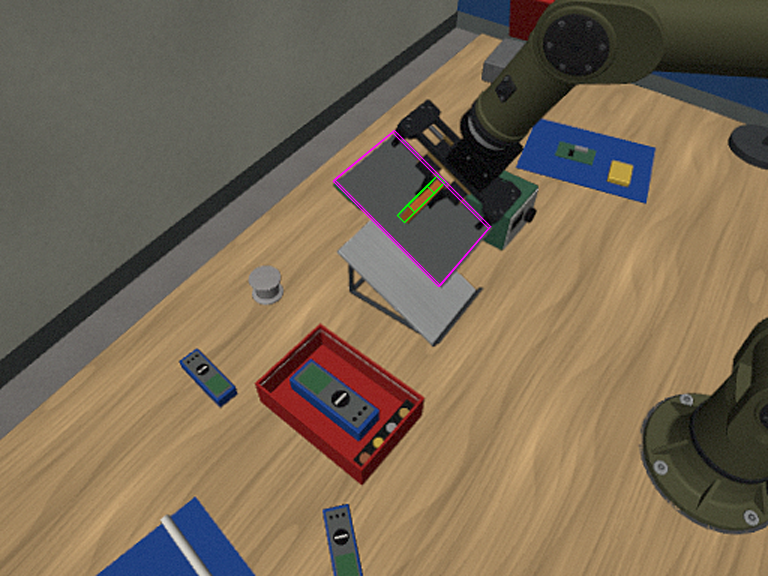

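Lid is held as modelled and clear of the stand. Levelling it and carrying it over the box.

Emit:
arm_command --targets '[{"rotation":[0.005,0.09,-0.01],"delta_pos":[-5,20,0],"hand":0.1},{"rotation":[0.01,0.19,-0.02],"delta_pos":[-10,50,0],"hand":0.1},{"rotation":[0.016,0.29,-0.03],"delta_pos":[-17,85,0],"hand":0.1},{"rotation":[0.021,0.38,-0.04],"delta_pos":[-24,120,0],"hand":0.1},{"rotation":[0.026,0.47,-0.049],"delta_pos":[-29,155,0],"hand":0.1}]'

```text
time: 12.35
ee_pos: [0.537, 0.1546, 0.2309]
tool_rot: [[0.08, 0.997, -0.003], [0.997, -0.08, -0.001], [-0.001, -0.003, -1.0]]
ft_force: [0.6, -0.1, -1.0]
finger_gap: 0.0153
```

Emit:
arm_command --targets '[{"rotation":[0,0,0],"delta_pos":[0,30,0],"hand":0.1},{"rotation":[0,0,0],"delta_pos":[0,60,-10],"hand":0.1},{"rotation":[0,0,0],"delta_pos":[0,85,-20],"hand":0.1},{"rotation":[0,0,0],"delta_pos":[0,100,-35],"hand":0.1},{"rotation":[0,0,0],"delta_pos":[0,100,-40],"hand":0.1}]'

```text
time: 12.85
ee_pos: [0.5357, 0.2551, 0.1886]
tool_rot: [[0.076, 0.997, -0.002], [0.997, -0.076, -0.002], [-0.002, -0.002, -1.0]]
ft_force: [-0.2, 0.2, -2.0]
finger_gap: 0.0157
```

```bash
cat > seat.py <<'E'
from lid import *
from wv import *
import sys
off=np.load('lo.npz')['off']
b=z['bx'];B=R.from_euler('z',b[2]).as_matrix();bo=np.array([*b[:2],0])
Rb=np.c_[B[:,1],B[:,0],-B[:,2]]
s=r.get_state();print(s['time'],s['ee_pos'],s['ft_force'],s['wrist_torque'].round(2),s['finger_gap'])
Mn=np.c_[s['tool_rot'][:,1],s['tool_rot'][:,0],-s['tool_rot'][:,2]];c=s['ee_pos']+s['tool_rot']@off
print('grip in box',B.T@(c-bo),'tilt z',Mn[:,2])
for n in sys.argv[2:]:
    m,im=shot(n,n+sys.argv[1])
    draw(im,m,B,bo,(.22,.15,.06),(0,0,.03),(255,255,0))
    draw(im,m,Mn,c,(.016,.084,.036),0,(0,255,0));draw(im,m,Mn,c,(.226,.156,.005),(0,0,-.0205),(255,0,255))
    cv2.imwrite(f'pics/{n}{sys.argv[1]}.png',im)
for h in (.12,.03,0):
    show(bo+B@np.array([0,0,.083+h])-Rb@off,Rb,h)
E
python3 seat.py 8 wrist side
```

```text
12.85 [0.53568731 0.25512647 0.18860967] [-0.21103295  0.24536879 -2.00227507] [-0.13  0.08  0.02] 0.015718087660433356
grip in box [-0.00146274 -0.00338609  0.20119884] tilt z [0.00230245 0.00177968 0.99999577]
0.12 delta mm [0.1 7.  0.2] rotvec [ 0.0034 -0.0003  0.0006] target [0.5374 0.2584 0.1904]
0.03 delta mm [  0.1   7.  -89.8] rotvec [ 0.0034 -0.0003  0.0006] target [0.5374 0.2584 0.1004]
0 delta mm [ 1.000e-01  7.000e+00 -1.198e+02] rotvec [ 0.0034 -0.0003  0.0006] target [0.5374 0.2584 0.0704]
```

View pics/wrist8.png

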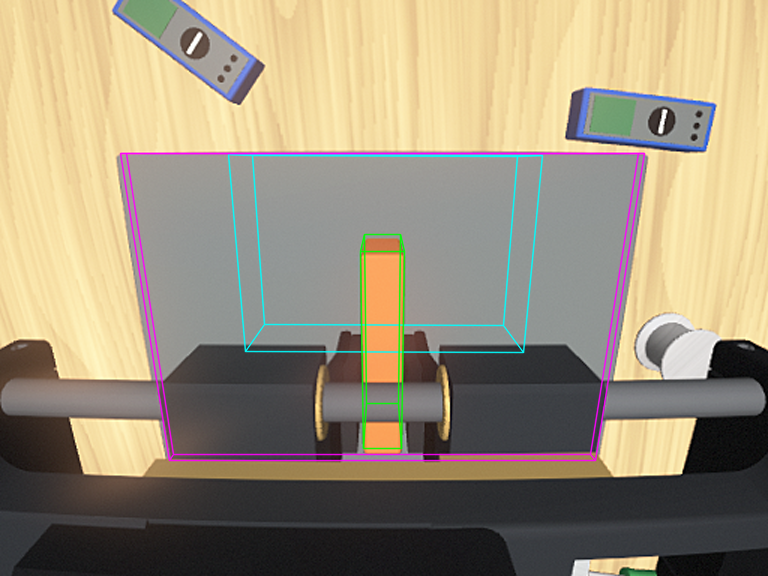

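View pics/side8.png

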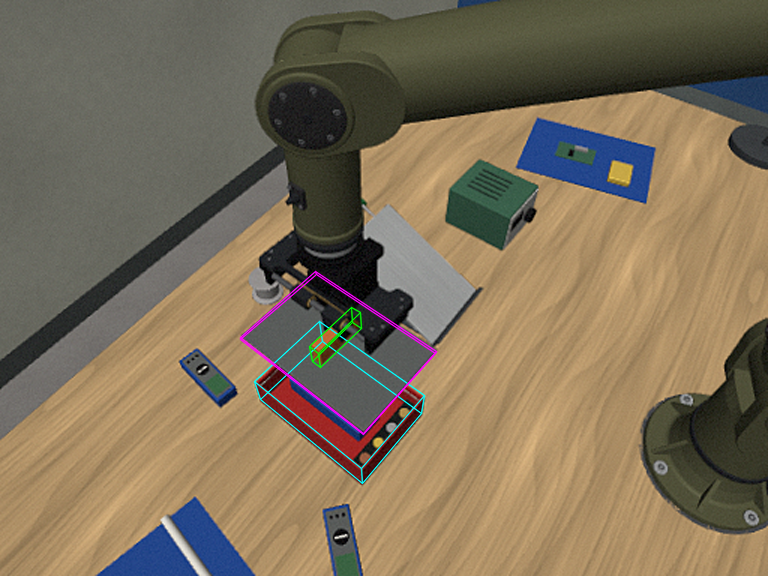

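Emit:
arm_command --targets '[{"rotation":[0,0,0],"delta_pos":[0,4,-10],"hand":0.1},{"rotation":[0.003,0,0],"delta_pos":[0,4,-30],"hand":0.1},{"rotation":[0.003,0,0],"delta_pos":[0,4,-55],"hand":0.1},{"rotation":[0.003,0,0],"delta_pos":[0,4,-75],"hand":0.1},{"rotation":[0.003,0,0],"delta_pos":[0,4,-88],"hand":0.1}]'

```text
time: 13.45
ee_pos: [0.538, 0.2556, 0.103]
tool_rot: [[0.082, 0.997, 0.002], [0.997, -0.082, 0.001], [0.002, 0.002, -1.0]]
ft_force: [-0.2, -0.1, -2.9]
finger_gap: 0.0158
```

Emit:
arm_command --targets '[{"rotation":[0,0,0],"delta_pos":[0,0,0],"hand":0.1},{"rotation":[0,0,0],"delta_pos":[0,0,0],"hand":0.1}]'

```text
time: 13.65
ee_pos: [0.5388, 0.2571, 0.1052]
tool_rot: [[0.081, 0.997, 0.004], [0.997, -0.081, 0.003], [0.003, 0.004, -1.0]]
ft_force: [0.2, 0.3, -1.4]
finger_gap: 0.0156
```

```bash
python3 seat.py 9 wrist side
```

```text
13.65 [0.5387875  0.25710558 0.10523089] [ 0.23641371  0.28141435 -1.40999927] [-0.1   0.    0.01] 0.015606087900973451
grip in box [ 0.00140282 -0.0012281   0.11782861] tilt z [-0.00416494 -0.00297726  0.99998689]
0.12 delta mm [-1.8  0.7 84.4] rotvec [-0.0038  0.0056  0.0002] target [0.5374 0.2584 0.1904]
0.03 delta mm [-1.8  0.7 -5.6] rotvec [-0.0038  0.0056  0.0002] target [0.5374 0.2584 0.1004]
0 delta mm [ -1.8   0.7 -35.6] rotvec [-0.0038  0.0056  0.0002] target [0.5374 0.2584 0.0704]
```

View pics/side9.png

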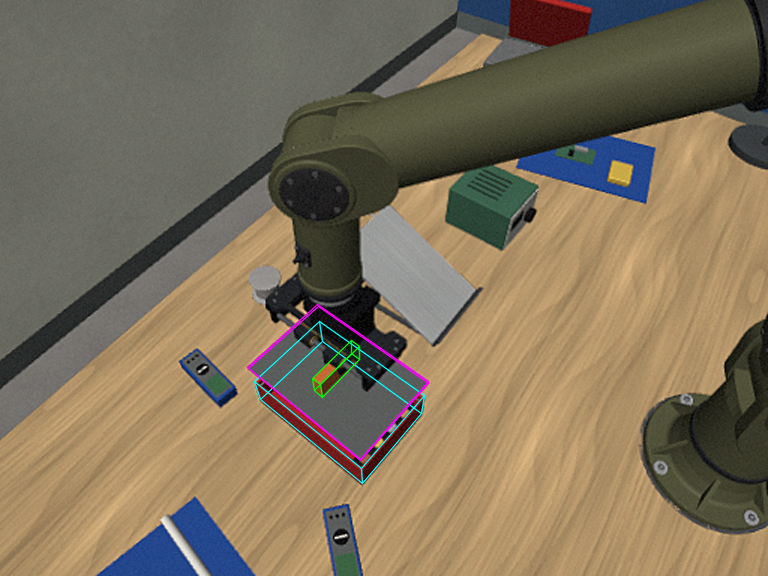

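View pics/wrist9.png

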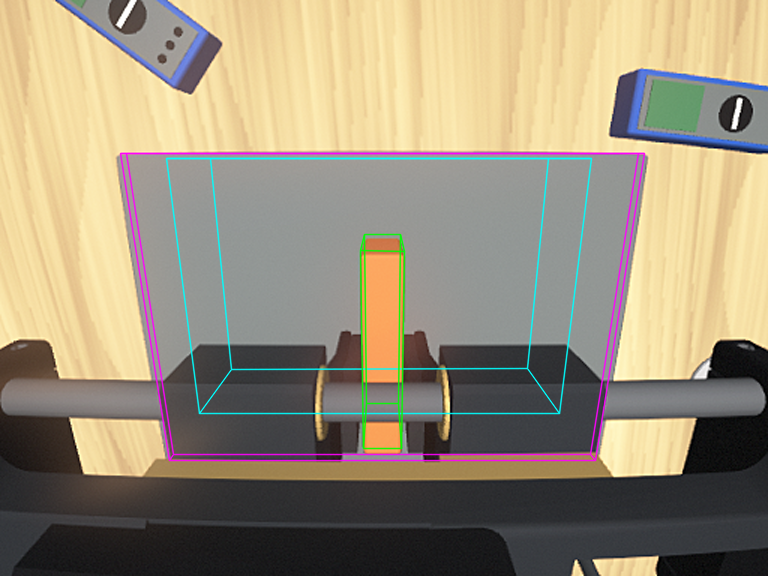

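Emit:
arm_command --targets '[{"rotation":[-0.004,0.004,0],"delta_pos":[-2,1,-6],"hand":0.1},{"rotation":[-0.004,0.004,0],"delta_pos":[-2,1,-13],"hand":0.1},{"rotation":[-0.004,0.004,0],"delta_pos":[-2,1,-19],"hand":0.1},{"rotation":[-0.004,0.004,0],"delta_pos":[-2,1,-22],"hand":0.1},{"rotation":[-0.004,0.004,0],"delta_pos":[-2,1,-22],"hand":0.1}]'

```text
time: 14.25
ee_pos: [0.5356, 0.2581, 0.0815]
tool_rot: [[0.08, 0.997, -0.002], [0.997, -0.08, -0.002], [-0.002, -0.002, -1.0]]
ft_force: [-0.4, -0.3, -2.8]
finger_gap: 0.0154
```

```bash
python3 seat.py 10
```

```text
14.25 [0.53560622 0.25805155 0.08154592] [-0.38537612 -0.30789689 -2.81601738] [-0.13  0.12  0.  ] 0.01537115048669687
grip in box [-0.00177052 -0.0004705   0.09413423] tilt z [0.00226946 0.00214211 0.99999513]
0.12 delta mm [  1.8   0.4 108.9] rotvec [ 0.0021 -0.0023 -0.0002] target [0.5374 0.2584 0.1904]
0.03 delta mm [ 1.8  0.4 18.9] rotvec [ 0.0021 -0.0023 -0.0002] target [0.5374 0.2584 0.1004]
0 delta mm [  1.8   0.4 -11.1] rotvec [ 0.0021 -0.0023 -0.0002] target [0.5374 0.2584 0.0704]
```

Emit:
arm_command --targets '[{"rotation":[0.002,-0.002,0],"delta_pos":[1,0,-3],"hand":0.1},{"rotation":[0.002,-0.002,0],"delta_pos":[1,0,-5],"hand":0.1},{"rotation":[0.002,-0.002,0],"delta_pos":[1,0,-7],"hand":0.1},{"rotation":[0.002,-0.002,0],"delta_pos":[1,0,-7],"hand":0.1}]'

```text
time: 14.65
ee_pos: [0.5369, 0.2582, 0.0752]
tool_rot: [[0.08, 0.997, 0.001], [0.997, -0.08, 0.0], [0.0, 0.001, -1.0]]
ft_force: [0.7, 0.8, -3.1]
finger_gap: 0.0159
```

```bash
python3 seat.py 11 side
```

```text
14.65 [0.53694664 0.25823905 0.07517555] [ 0.65047569  0.8025434  -3.11523869] [-0.09  0.03  0.03] 0.01586439859443736
grip in box [-0.00048359 -0.00021034  0.08776866] tilt z [-6.54111757e-04 -3.68987323e-04  9.99999718e-01]
0.12 delta mm [4.00e-01 1.00e-01 1.15e+02] rotvec [-0.0005  0.0008 -0.0001] target [0.5374 0.2584 0.1904]
0.03 delta mm [ 0.4  0.1 25. ] rotvec [-0.0005  0.0008 -0.0001] target [0.5374 0.2584 0.1004]
0 delta mm [ 0.4  0.1 -5. ] rotvec [-0.0005  0.0008 -0.0001] target [0.5374 0.2584 0.0704]
```

View pics/side11.png

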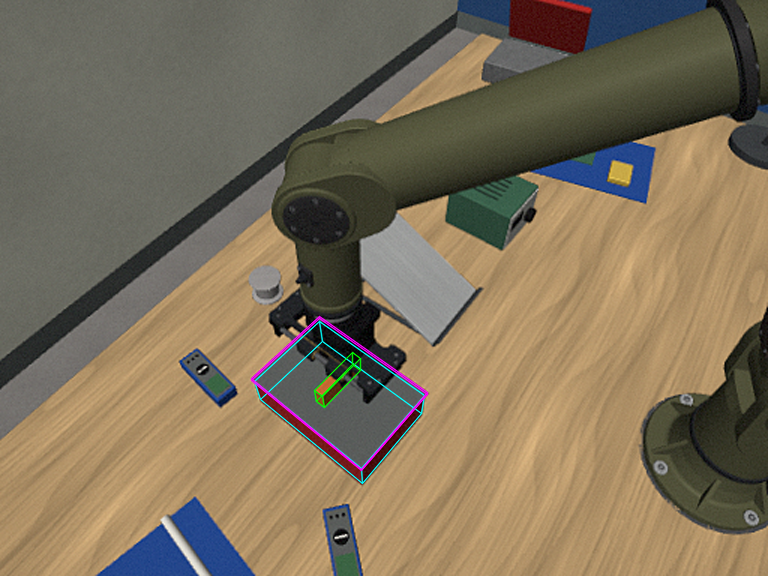

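Lip is entering freely (no contact force), with about 5 mm to go.

Emit:
arm_command --targets '[{"rotation":[0,0,0],"delta_pos":[0,0,-1.5],"hand":0.1},{"rotation":[0,0,0],"delta_pos":[0,0,-3],"hand":0.1},{"rotation":[0,0,0],"delta_pos":[0,0,-4.5],"hand":0.1},{"rotation":[0,0,0],"delta_pos":[0,0,-4.5],"hand":0.1}]'

```text
time: 15.1
ee_pos: [0.5369, 0.2583, 0.0707]
tool_rot: [[0.08, 0.997, 0.001], [0.997, -0.08, 0.0], [0.0, 0.001, -1.0]]
ft_force: [-0.1, 0.7, -2.5]
finger_gap: 0.0157
```

```bash
python3 seat.py 12
```

```text
15.1 [0.53693644 0.25828178 0.07066555] [-0.0863671   0.67347235 -2.46784722] [-0.08  0.07  0.  ] 0.01565914004247893
grip in box [-0.00049763 -0.00016854  0.08325863] tilt z [-6.68523226e-04 -3.60894779e-04  9.99999711e-01]
0.12 delta mm [5.000e-01 1.000e-01 1.197e+02] rotvec [-0.0004  0.0007 -0.0002] target [0.5374 0.2584 0.1904]
0.03 delta mm [ 0.5  0.1 29.7] rotvec [-0.0004  0.0007 -0.0002] target [0.5374 0.2584 0.1004]
0 delta mm [ 0.5  0.1 -0.3] rotvec [-0.0004  0.0007 -0.0002] target [0.5374 0.2584 0.0704]
```

Emit:
arm_command --targets '[{"rotation":[0,0,0],"delta_pos":[0,0,-1],"hand":0.1},{"rotation":[0,0,0],"delta_pos":[0,0,-2],"hand":0.1},{"rotation":[0,0,0],"delta_pos":[0,0,-2],"hand":0.1}]'

```text
time: 15.4
ee_pos: [0.537, 0.2583, 0.0688]
tool_rot: [[0.08, 0.997, 0.001], [0.997, -0.08, 0.0], [0.001, 0.001, -1.0]]
ft_force: [0.4, -0.5, -2.1]
finger_gap: 0.0154
```

Emit:
arm_command --targets '[{"rotation":[0,0,0],"delta_pos":[0,0,-1],"hand":0.1},{"rotation":[0,0,0],"delta_pos":[0,0,-1],"hand":0.1}]'

```text
time: 15.6
ee_pos: [0.5371, 0.2583, 0.0679]
tool_rot: [[0.08, 0.997, 0.001], [0.997, -0.08, 0.001], [0.001, 0.001, -1.0]]
ft_force: [0.4, -0.5, -3.0]
finger_gap: 0.0155
```

Emit:
arm_command --targets '[{"rotation":[0,0,0],"delta_pos":[0,0,-1],"hand":0.1},{"rotation":[0,0,0],"delta_pos":[0,0,-1],"hand":0.1}]'

```text
time: 15.8
ee_pos: [0.537, 0.2583, 0.0668]
tool_rot: [[0.08, 0.997, 0.001], [0.997, -0.08, 0.001], [0.001, 0.001, -1.0]]
ft_force: [0.5, -0.2, -2.2]
finger_gap: 0.0154
```

```bash
python3 seat.py 13 top side
```

```text
15.8 [0.53704493 0.25834728 0.06683241] [ 0.52167166 -0.18938759 -2.19712255] [-0.1   0.08 -0.05] 0.015390825539578372
grip in box [-3.97465814e-04 -9.68713256e-05  7.94257911e-02] tilt z [-9.05309123e-04 -5.30508192e-04  9.99999449e-01]
0.12 delta mm [  0.3   0.  123.4] rotvec [-0.0006  0.001  -0.0002] target [0.5374 0.2584 0.1904]
0.03 delta mm [ 0.3  0.  33.4] rotvec [-0.0006  0.001  -0.0002] target [0.5374 0.2584 0.1004]
0 delta mm [0.3 0.  3.4] rotvec [-0.0006  0.001  -0.0002] target [0.5374 0.2584 0.0704]
```

View pics/side13.png

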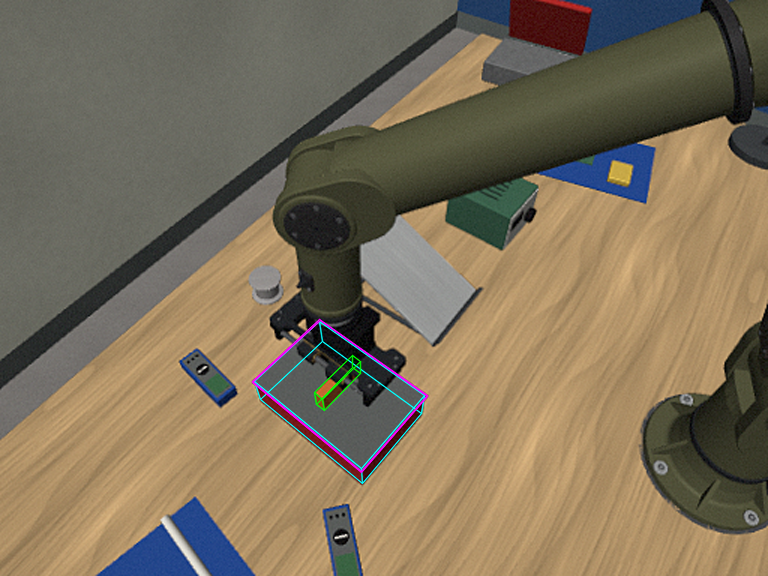

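Emit:
arm_command --targets '[{"rotation":[0,0,0],"delta_pos":[0,0,-1],"hand":0.1},{"rotation":[0,0,0],"delta_pos":[0,0,-1],"hand":0.1}]'

```text
time: 16.1
ee_pos: [0.5373, 0.2585, 0.0665]
tool_rot: [[0.08, 0.997, 0.001], [0.997, -0.08, 0.001], [0.001, 0.001, -1.0]]
ft_force: [-0.6, -0.3, 0.2]
finger_gap: 0.0155
```

Emit:
arm_command --targets '[{"rotation":[0,0,0],"delta_pos":[0,0,-0.7],"hand":0.1},{"rotation":[0,0,0],"delta_pos":[0,0,-0.7],"hand":0.1}]'

```text
time: 16.3
ee_pos: [0.5373, 0.2585, 0.0664]
tool_rot: [[0.08, 0.997, 0.002], [0.997, -0.08, 0.001], [0.001, 0.001, -1.0]]
ft_force: [-2.9, -2.7, 5.4]
finger_gap: 0.016
```

The lid stopped moving and the rim is carrying it (+5.4 N). Easing the load, then releasing.

Emit:
arm_command --targets '[{"rotation":[0,0,0],"delta_pos":[0,0,0.7],"hand":0.2},{"rotation":[0,0,0],"delta_pos":[0,0,0.7],"hand":0.3},{"rotation":[0,0,0],"delta_pos":[0,0,0.7],"hand":0.46},{"rotation":[0,0,0],"delta_pos":[0,0,0.7],"hand":0.46},{"rotation":[0,0,0],"delta_pos":[0,0,0.7],"hand":0.46}]'

```text
time: 16.8
ee_pos: [0.5371, 0.2584, 0.0658]
tool_rot: [[0.08, 0.997, 0.001], [0.997, -0.08, 0.001], [0.001, 0.001, -1.0]]
ft_force: [0.0, 0.2, 0.5]
finger_gap: 0.0379
```

Emit:
arm_command --targets '[{"rotation":[0,0,0],"delta_pos":[0,0,15],"hand":0.46},{"rotation":[0,0,0],"delta_pos":[0,0,40],"hand":0.46},{"rotation":[0,0,0],"delta_pos":[0,0,80],"hand":0.46},{"rotation":[0,0,0],"delta_pos":[-20,-30,115],"hand":0.46},{"rotation":[0,0,0],"delta_pos":[-50,-60,140],"hand":0.46}]'

```text
time: 17.3
ee_pos: [0.4884, 0.1986, 0.2096]
tool_rot: [[0.079, 0.997, 0.005], [0.997, -0.079, 0.002], [0.003, 0.005, -1.0]]
ft_force: [0.7, -1.0, 0.7]
finger_gap: 0.0403
```

Emit:
arm_command --targets '[{"rotation":[0,0,0],"delta_pos":[0,-45,10],"hand":0.46},{"rotation":[0,0,0],"delta_pos":[0,-90,20],"hand":0.46},{"rotation":[0,0,0],"delta_pos":[0,-135,20],"hand":0.46},{"rotation":[0,0,0],"delta_pos":[0,-170,20],"hand":0.46},{"rotation":[0,0,0],"delta_pos":[0,-170,20],"hand":0.46}]'

```text
time: 17.8
ee_pos: [0.4874, 0.022, 0.2277]
tool_rot: [[0.09, 0.996, 0.003], [0.996, -0.09, -0.001], [-0.001, 0.003, -1.0]]
ft_force: [-0.6, -0.6, -0.9]
finger_gap: 0.04
```

Run:
```python
from wv import *
s=r.get_state();print(s['ft_force'],s['ee_pos'],s['finger_gap'])
z=fitd();b=z['bx'];B=R.from_euler('z',b[2]).as_matrix();bo=np.array([*b[:2],0]);c=bo+[0,0,.083]
for n in('side','top','wrist'):
    m,im=shot(n,n+'14')
    k=4;w=cv2.resize(cv2.imread(f'pics/{n}14_raw.png'),None,fx=k,fy=k,interpolation=cv2.INTER_CUBIC)
    draw(w,m,B,c,(.016,.084,.036),0,(0,255,0),k);draw(w,m,B,c,(.226,.156,.005),(0,0,-.0205),(255,0,255),k)
    u=(proj(m,c)[0]*k).astype(int);x=max(u[0]-300,0);y=max(u[1]-280,0)
    cv2.imwrite(f'pics/{n}14.png',w[y:y+560,x:x+600]);cv2.imwrite(f'pics/{n}14f.png',im)
    print(n,x,y)
```

```text
[-0.63471289 -0.57686583 -0.9347958 ] [0.48738744 0.02201156 0.22765067] 0.04000763975266732
side 601 737
top 473 582
wrist 844 0
```

View pics/side14.png

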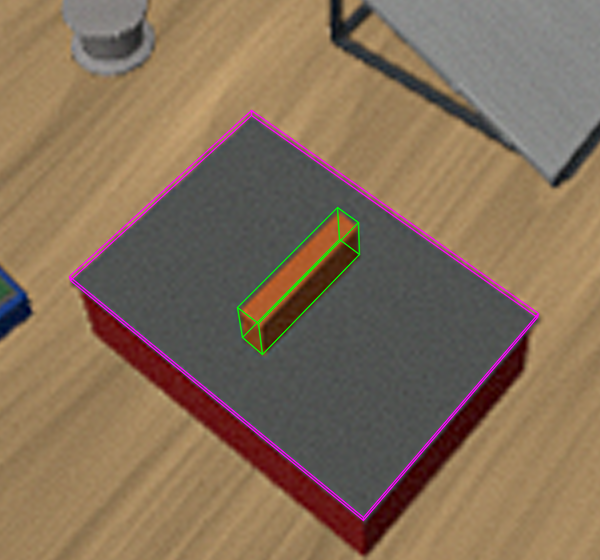

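View pics/top14.png

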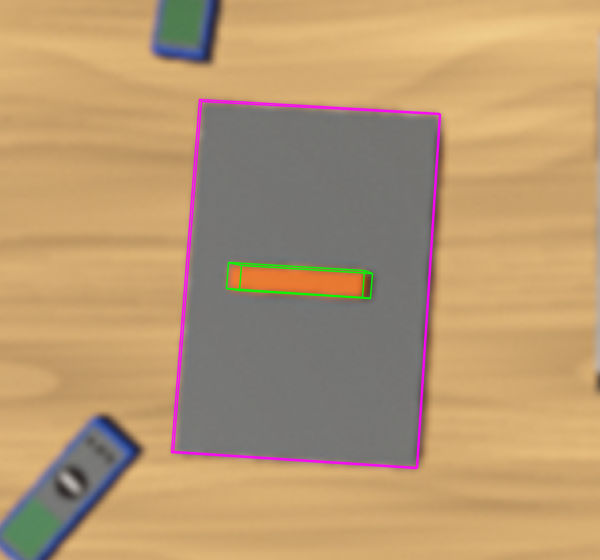

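View pics/side14f.png

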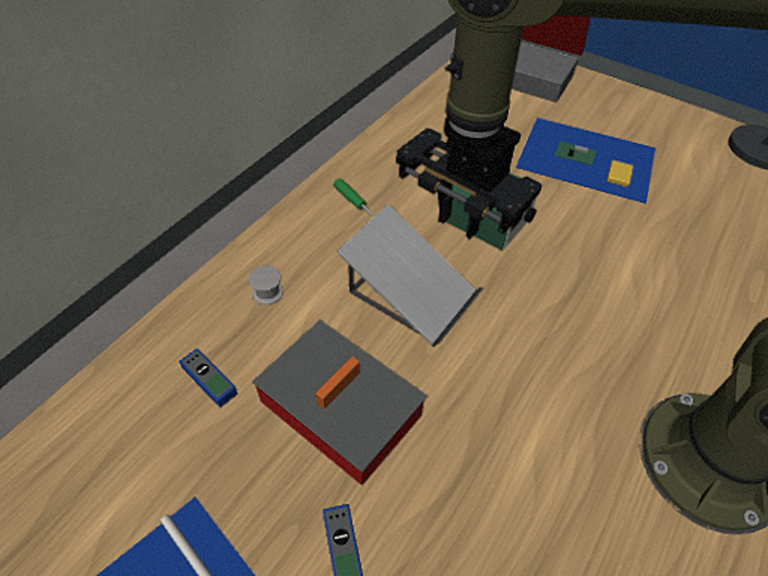

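The lid outline coincides with the seated model in the side and top views, level and centred. The arm is clear and the bystanders are where they were.

```bash
python3 -c "
from rig import r
print(r.get_state()['time'], r.hand_in())"
```

```text
the job is handed in; nothing more can be done
17.95 None
```

The meter is lying flat, face up and lengthwise on the box floor, and the lid is seated on the box. I handed the job in at 17.95 s, and the hand-in gave no verdict.

- **Meter:** I gripped it across its width at its tilted pose, lifted and levelled it, then lowered it until it touched the floor and let go. Before the lid went on, its outline matched the flat pose in the side, top and wrist views, centred about 10 mm along the box and 3 mm across.
- **Lid:** I lifted it straight up off the stand by its orange bar, levelled it and lowered it in millimetre steps until the rim took the load. After letting go, its outline matched the fully seated, level and centred model to about a pixel in the side and top views.
- **End state:** the arm is clear of everything, the forces are near zero, and the spool and screwdriver look unmoved.
- **One check disagreed:** the lid made contact about 4 mm lower than my image-based grip estimate predicted. Either that estimate was off or the bar slipped slightly in the fingers; the final pictures still show the lid fully down.

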